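# Close the parts jars and hang up the headphones at the repair bench

## Task

Pack up the headphone-repair bench: put a red lid on every parts jar in the rack - turn it back anticlockwise until it drops into the thread, then screw it clockwise fully home - and hang every pair of headphones by its headband over the steel rail. A spare lid may stay where it is; the jars stay in the rack, and leave the pliers and the solder reel alone.

Things in the scene. Friction and masses are not known exactly. Their poses are not given: they have to be found in the camera images.
- rack: Fixed plywood jar rack, 86 x 300 x 36 mm; three pockets 66 mm square, centres at y = -100, 0 and +100 mm in its frame, floors 6 mm up. Origin: centre of its underside.
- jar0: Square frosted jar of brass screws, 0.55 kg, upright in the rack pocket at y = -100 mm; may be absent. Origin: centre of its underside, z up. Body 64 x 64 x 70 mm; round neck 46 mm wide, rim 98 mm above the origin (top 6 mm tapered to 37 mm). Round the neck a level bead (crest 91.6 mm up, 52 mm wide) with 3 notches of 17 degrees; see jar1, jar2. Screws down clockwise seen from above.
- jar1: As jar0, in the middle pocket, dark steel screws; may be absent. All jars: a lid set down rests with its lugs on the bead, origin 89 mm above the jar's. Clockwise it is blocked by ribs 4 mm above the bead, on the anticlockwise side of each notch. Turned back anticlockwise, by up to 115 degrees, the lugs meet the notches, stop at the ribs and the lid, let go, drops 6 mm.
- jar2: As jar0, in the pocket at y = +100 mm, copper rivets; may be absent. All jars: once dropped in, the lid's origin is about 83 mm above the jar's; turned clockwise it screws down 22.5 mm per turn (friction holds it, so follow it down or push lightly) and after 75 to 100 degrees stops at the ribs, fully home, closed top on the rim, origin 77 mm above the jar's. 3-start: repeats every 120 degrees.
- lid0: Red screw lid, 45 g, 24 mm high, 12 flat facets, 61 mm across flats (facet normals at 0, 30, 60.. degrees from its x axis), lying on the bench open side down. Origin: centre of its lower edge, z up. Inside: 3 lugs 3 mm wide, 4 mm above the lower edge, at 0, 120, 240 degrees from x, 48 mm across their tips; closed top's underside 21 mm above the origin. Any lid fits any jar.
- lid1: As lid0.
- lid2: As lid0.
- hp_a: Blue headphones, 0.26 kg, standing on two cups; may be absent. Origin: midway between the cups on the bench, z up, y along the width cup to cup (182 mm), x along the depth (cups 70 mm). Padded black crown of the headband: 30 mm deep (x), 66 mm wide (y), 145 to 165 mm above the origin; 104 mm clear between the cups.
- hp_a_crown (a point): Middle of the underside of the crown of hp_a, 145 mm above its origin.
- hp_b: White headphones, otherwise as hp_a; may be absent.
- hp_b_crown (a point): Middle of the underside of the crown of hp_b.
- hp_c: Orange headphones, otherwise as hp_a; may be absent.
- hp_c_crown (a point): Middle of the underside of the crown of hp_c.
- rail: Fixed steel hanging rail: post on a 100 mm square foot, and a horizontal round bar 16 mm thick, its axis 165 mm above the bench, running from the post along +y of this frame for 290 mm to a free end. Origin: foot of the post.
- rail_mid (a point): Point on the axis of the bar, 150 mm from the post, 165 mm up.
- pliers: Pliers with blue and yellow handles, 170 mm, lying on the bench; leave alone.
- reel: Black solder reel, 60 mm across, 50 mm high, standing on the bench; leave alone.
Things that resemble listed ones, but are neither listed nor needed, are in the scene too. Leave any orange or yellow look-alike of the lid1 alone. Leave any blue or purple look-alike of the lid2 alone.

How it is judged:
By the outcome, as a careful person would: the job done as asked, in the order asked, and still so for the second after the job is handed in, with the robot touching nothing.
Of jar0, jar1, jar2 only 2 to 3 are there at a start; the rules pass over those that are not, and their reading is None.
Of hp_a, hp_b, hp_c only 2 to 3 are there at a start; the rules pass over those that are not, and their reading is None.
At some moment in a run one of lid0, lid1, lid2 may be knocked a few centimetres aside while the robot is not near it.
It also fails if it takes over 210 s, if anything falls off the work surface, if the arm or the gripper's body presses on something with over 40 N, if the wrist force passes 120 N, or if a joint passes its speed limit or range.

## Robot

A 6-joint arm with a two-finger parallel gripper is mounted at the origin on the work surface. World frame = base frame: x ahead of the robot, y to its left, z up, the work surface at z = 0. Lengths are in mm, angles in degrees, forces in N, time in s.
With the tool pointing down it reaches from about 250 to 775 mm from the base axis. Payload 4 kg.
Tool frame: the origin (TCP) lies between the finger pads; the fingertips stand 17 mm ahead of it and the grasp point (between the pads) lies 2 mm behind it; z points along the fingers, y is the direction in which the jaws open and shut (so a half turn about z gives the same grasp; the last joint's range is limited). The gripper opens to 94 mm and grips with 3 to 60 N. Pads are 16 mm wide; open, the fingers measure 119 mm over their backs; the gripper's body (75 mm by 177 mm) begins 78 mm behind the grasp point.
Start: joints at [63.535, 4.996, 78.535, -0, 96.463, -5.907], TCP at [193.143, 514.99, 222.506] pointing down, gripper open.
Joint ranges: [-177.83, 177.83], [-43.37, 116.18], [15.69, 146.23], [-61.86, 241.86], [9.47, 152.12], [-147.06, 147.06]. Speed limits (degrees/s): [159.86, 159.86, 180, 180, 180, 180].

## Interface

Orientations are given as a 3x3 rotation matrix whose columns are the frame's x, y, z axes.
In Python, from plant import monitor, eyes, r gives the robot as it stands. The module is installed in compiled form; this text tells all that it offers.
- The arm moves only by the tool step_arm, never from a script. Its argument "steps" is a list of rows, each a list of 5 numbers: the shift along the tool's x, y, z in m, then the turn about the tool's z in degrees, then the finger opening in m, from 0 to 0.094. In form: [[tx, ty, tz, turn, claw], ...]. A call has 1 to 12 rows; each row shifts and turns the commanded pose from where the row before left it, along the tool's axes as they then stand; what a row does not reach is not made up. A row lasts 1/12 s, in which the tool goes at most 41.7 mm and 7.16 degrees, less where a joint would pass 70% of its speed; a pose out of reach is approached as far as the arm can. A call is refused whole if a number of a shift passes 0.0417 or a number of a turn 7.16, either way. A call with a gripper value outside its range is refused whole. The fingers move at their own pace and stop on an object; "force" is the grip in N (left out, the last holds). Time passes only in rows, so rows that do not move let the fingers close. It gives the time, the measured TCP pose, the force and the opening at its end, in the units of the state.
- monitor.observe(): the state, without advancing time (a new reading comes with each control period).
- eyes.grab_frame(name): name is "scene" or "top"; returns (picture, depth): 400x640x3 uint8, red, green, blue; 400x640 float32, mm along the optical axis (not along the pixel's ray), 0 where there is no reading.
- eyes.get_calibration(name): a dict with "fx", "fy", "cx", "cy" (pixels), "xyz" and "rotation" of the camera in the world. Camera axes: x right, y up, looking along -z (the intrinsics and any distortion apply to the point x, -y, -z); pixel columns grow to the right and rows downward; lengths in mm; the calibration is good to about 2 mm. A picture is of the moment at which its call begins. get_calibration takes no time and is no camera call.
- r.finish_job(): hands the job in, once; it reports no verdict.
The state is a dict: "time_s": time; "joints": joint angles; "joint_velocities": joint speeds; "joint_torque": joint torques, N m; "tool_pos": TCP position; "tool_rot": TCP orientation; "contact_force": force on the tool from outside, world axes, zero at the start; "wrist_torque": the same for the moment, N m; "finger_gap": finger opening in mm.
Only numpy, scipy, OpenCV 4.12 (cv2) and the standard library are available. Lean on these libraries where they do the work, as an engineer would, in place of code of your own. Each camera call takes 0.05 s, during which the arm holds its last target. There are 200 camera calls.

## Working session

There is one attempt and no reset: what is moved stays moved. The work goes in short steps, Python scripts to look and compute and a tool call to move; the robot and the scene stay as the last step left them, time stands still between calls to the robot, and variables do not carry over. Pictures are saved under pics/ and viewed, about 12 in all and at most 16, crops included, and the job is handed in when it is done.

Besides the shell and the picture viewer there is one more tool, called after "Call:" by a JSON object that holds its "method" and its "body", one argument or row to a line. step_arm: Moves the arm, as the interface text tells. Its arguments: {"type":"object","properties":{"steps":{"type":"array","items":{"type":"array","items":{"type":"number"}}},"force":{"type":"number"}},"required":["steps"]}

```bash
mkdir -p pics; cat > h.py <<'E'
import numpy as np, cv2
from plant import monitor, eyes, r
def grab(n,save=None):
    p,d=eyes.grab_frame(n); np.save(f'{n}_d.npy',d); cv2.imwrite(f'{n}.png',p[:,:,::-1])
    if save: cv2.imwrite(f'pics/{save}.png',p[:,:,::-1])
    return p,d
def w(n,u,v,d,z=None):
    c=eyes.get_calibration(n); R=np.array(c['rotation']);o=np.array(c['xyz'])
    ray=np.stack([(np.asarray(u)-c['cx'])/c['fx'],-(np.asarray(v)-c['cy'])/c['fy'],-np.ones_like(np.asarray(u,float))],-1)@R.T
    if z is not None: return o+ray*((z-o[2])/ray[...,2])[...,None]
    return o+ray*np.asarray(d)[...,None]
def cloud(n,d):
    v,u=np.mgrid[0:400,0:640]; return w(n,u,v,d)
E
python3 - <<'E'
from h import *
grab('scene','scene1');grab('top','top1')
for n in('scene','top'):print(eyes.get_calibration(n))
print(monitor.observe())
E
```

```text
{'fx': 428.3641431208824, 'fy': 428.3641431208824, 'cx': 320.4855231870393, 'cy': 202.1770589720939, 'xyz': array([1138.0140801 ,  477.90637509,  925.91048102]), 'rotation': array([[-0.56832659, -0.57244026,  0.59103049],
       [ 0.82264844, -0.38139615,  0.4216474 ],
       [-0.0159512 ,  0.72584373,  0.68767466]])}
{'fx': 428.5234705032082, 'fy': 428.5234705032082, 'cx': 319.4455277898498, 'cy': 207.56004785719577, 'xyz': array([ 211.15867079,  -28.56344678, 1530.82806934]), 'rotation': array([[-0.02318125,  0.98266001, -0.18396177],
       [-0.99967573, -0.02472397, -0.00609647],
       [-0.01053902,  0.18376079,  0.98291449]])}
{'time_s': 0.1, 'joints': array([ 6.35346172e+01,  5.03692828e+00,  7.86139079e+01, -2.13727826e-03,
        9.64642765e+01, -5.90702240e+00]), 'joint_velocities': array([ 0.11943482, -0.10192895, -0.19522681,  0.11178155,  0.06141758,
        0.01877945]), 'joint_torque': array([ 2.62489317e-03, -3.41253090e+01, -3.03300476e+01,  7.20177172e-02,
        3.04081512e-02, -7.69633539e-05]), 'tool_pos': array([192.94823651, 514.55628765, 221.42089054]), 'tool_rot': array([[-9.36313454e-01,  3.51164310e-01, -8.62185705e-04],
       [ 3.51165327e-01,  9.36311710e-01, -1.81506683e-03],
       [ 1.69887880e-04, -2.00224122e-03, -9.99997981e-01]]), 'contact_force': array([-0.0410851 , -0.07957543, -0.12877463]), 'wrist_torque': array([-0.00193272, -0.00052235, -0.0247618 ]), 'finger_gap': 94.00469925703773}
```

View pics/scene1.png

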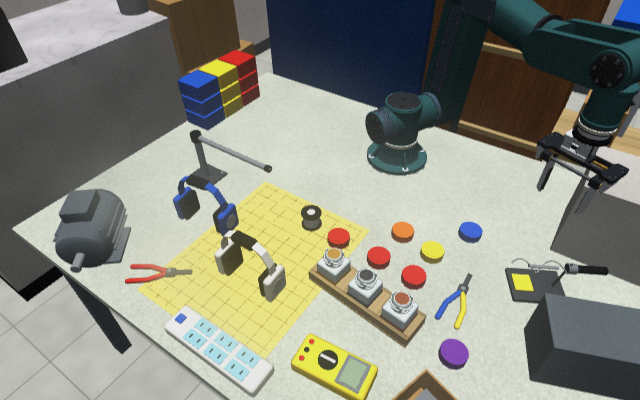

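View pics/top1.png

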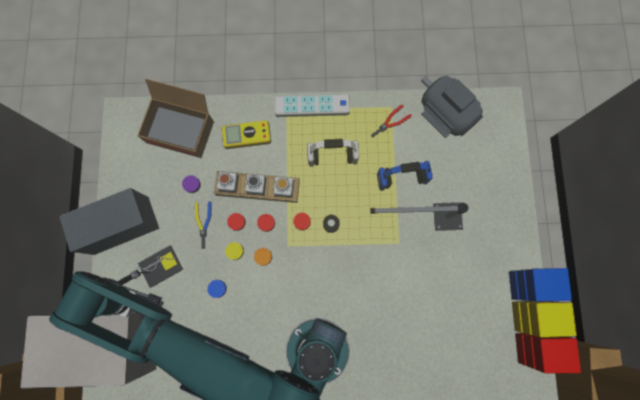

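Scene: three red lids in top view at (236,222), (266,223), (302,221). The look-alikes are orange (263,256), yellow (235,251), blue (217,288) and purple (191,184). Three jars are present at (227,181), (255,183), (283,185). The headphones are blue (405,174) and white (333,150). The rail bar runs from (448,210) to (373,210).

```bash
cat > m.py <<'E'
from h import *
p=cv2.imread('scene.png');d=np.load('scene_d.npy');C=cloud('scene',d)
pt=cv2.imread('top.png');dt=np.load('top_d.npy');T=cloud('top',dt)
hsv=cv2.cvtColor(p,cv2.COLOR_BGR2HSV);hst=cv2.cvtColor(pt,cv2.COLOR_BGR2HSV)
def blobs(n,h,cl,zr,minc=40):
    m=(((h[...,0]<5)|(h[...,0]>174))&(h[...,1]>150)&(h[...,2]>80)&(cl[...,2]>zr[0])&(cl[...,2]<zr[1])&(cl[...,0]>0)).astype(np.uint8)
    k,l,s,c=cv2.connectedComponentsWithStats(m)
    for i in range(1,k):
        if s[i,4]>minc:
            q=cl[(l==i)]; t=q[abs(q[:,2]-np.percentile(q[:,2],80))<3] 
            mn,mx=t.min(0),t.max(0)
            print(n,c[i].round(1),s[i,4],'med',t.mean(0).round(1),'mid',((mn+mx)/2).round(1),'ext',(mx-mn).round(1))
blobs('scene',hsv,C,(5,150));blobs('top',hst,T,(5,150))
def reg(n,cl,u0,u1,v0,v1,z0,z1):
    q=cl[v0:v1,u0:u1].reshape(-1,3);q=q[(q[:,2]>z0)&(q[:,2]<z1)]
    if len(q)<5: print(n,len(q));return
    a=q[:,:2]-q[:,:2].mean(0);e,V=np.linalg.eigh(a.T@a)
    s=a@V; print(n,len(q),'mean',q.mean(0).round(1),'mid',((q.min(0)+q.max(0))/2).round(1),'axis',np.degrees(np.arctan2(V[1,1],V[0,1])).round(1),'len',np.ptp(s,axis=0).round(1))
for n,cl,b in(('S',C,[(165,300,115,185),(170,245,170,240),(215,290,225,305)]),('T',T,[(365,470,195,235),(370,440,155,195),(300,365,130,170)])):
    reg(n+' rail',cl,*b[0],150,190);reg(n+' blue',cl,*b[1],150,190);reg(n+' white',cl,*b[2],150,190)
for i,(u,v) in enumerate([(227,181),(255,183),(283,185)]): reg('T jar%d'%i,T,u-14,u+14,v-14,v+14,96,125)
for i,(u,v) in enumerate([(333,257),(366,277),(402,300)]): reg('S jar%d'%i,C,u-18,u+18,v-18,v+18,99,125)
reg('T rack',T,205,310,165,208,20,60);reg('S rack',C,300,430,240,345,30,45)
c=pt[150:240,195:320];cv2.imwrite('pics/ct.png',cv2.resize(c,None,fx=6,fy=6,interpolation=cv2.INTER_CUBIC))
c=p[215:345,300:450];cv2.imwrite('pics/cs.png',cv2.resize(c,None,fx=5,fy=4.6,interpolation=cv2.INTER_CUBIC))
E
python3 m.py
```

```text
scene [338.2 235.8] 265 med [449.   45.6  24.7] mid [448.2  45.2  25.5] ext [57.4 60.7  5.9]
scene [378.4 255.2] 314 med [447.8 173.   24.7] mid [447.6 172.6  25.6] ext [61.4 59.7  5.9]
scene [139.1 265.9] 50 med [ 829.8 -345.7   13.6] mid [ 829.  -346.7   13.9] ext [33.  42.7  4.8]
scene [413.7 274.6] 363 med [453.2 280.5  24.8] mid [452.4 280.5  25.7] ext [59.2 57.7  5.9]
scene [139.7 279.3] 116 med [ 856.5 -308.1   13.5] mid [ 855.  -309.4   13.7] ext [61.5 58.6  4.8]
top [395.8 117.9] 77 med [ 829.8 -312.7   16.3] mid [ 837.  -318.1   17. ] ext [75.7 87.7  5.5]
top [235.7 221.3] 200 med [454.1 279.9  27.4] mid [449.9 280.2  28. ] ext [54.5 54.2  6. ]
top [265.6 222.2] 198 med [444.3 173.6  26.9] mid [443.6 173.4  27.4] ext [54.  53.7  5.5]
top [301.6 221. ] 187 med [446.5  44.8  27.1] mid [445.8  45.7  27.8] ext [50.6 53.5  5.9]
S rail 745 mean [ 495.2 -339.8  168.1] mid [ 527.1 -338.   166.9] axis 84.2 len [188.9 313.3]
S blue 424 mean [ 630.2 -243.9  160.9] mid [ 641.5 -220.4  159.9] axis 69.1 len [ 65.7 319.2]
S white 413 mean [690.6 -65.3 160.5] mid [688.7 -69.6 159.2] axis 9
[... 295 characters left out ...]
.3]
T jar0 158 mean [587.8 304.7 103. ] mid [587.1 304.  105.6] axis 64.6 len [49.9 50.9]
T jar1 159 mean [576.8 205.6 103.4] mid [577.5 206.6 103.6] axis 170.9 len [49.5 49.2]
T jar2 162 mean [563.9 106.9 103.3] mid [565.1 106.9 104.3] axis 52.6 len [49.2 49.8]
S jar0 203 mean [568.7 107.3 103.5] mid [567.4 105.1 103.6] axis 119.3 len [46.4 46.5]
S jar1 240 mean [580.4 206.2 103.5] mid [579.3 203.5 103.6] axis 111.3 len [48.7 47.6]
S jar2 263 mean [591.7 305.4 103.6] mid [591.2 303.6 103.8] axis 72.0 len [48.1 52. ]
T rack 1006 mean [565.9 199.2  37.3] mid [582.  196.3  40. ] axis 84.5 len [172.5 347.4]
S rack 1846 mean [613.6 222.9  36.4] mid [652.1 204.6  37.5] axis 95.7 len [248.8 309.5]
```

View pics/cs.png

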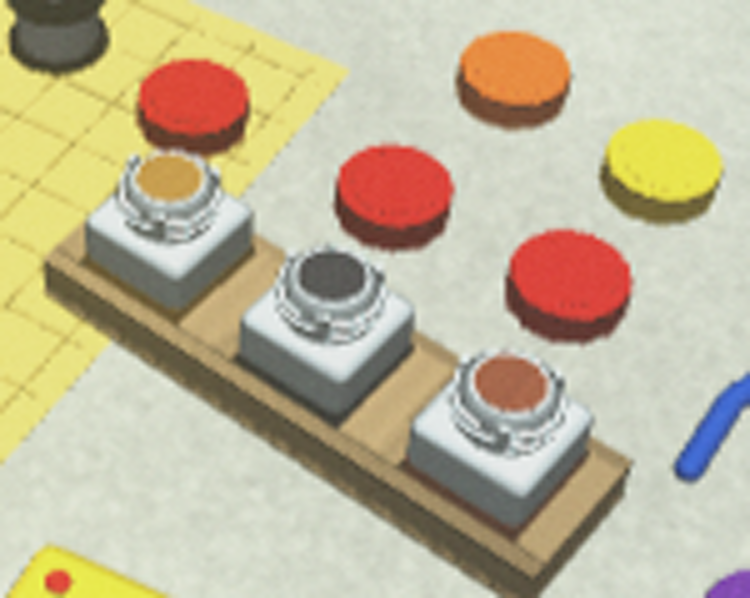

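All three jars are present: jar0 (brass) at about (566,106.5), jar1 (578.5,205.5) and jar2 (590,304.5). They are 100 mm apart with rims at about 104 mm, as described. The red lids, about 60 mm across with tops near 25 mm, are at (452,280), (446,173) and (447.5,45). Starting with the lid near jar2.

Call:
{"method": "step_arm", "body": {
  "steps": [
    [0, 0, 0, 6.94, 0.094],
    [0, 0, 0, 6.94, 0.094],
    [0, 0, 0, 6.94, 0.094],
    [0, 0, 0, 6.94, 0.094],
    [0, 0, 0, 6.94, 0.094],
    [0, 0, 0, 6.94, 0.094],
    [0, 0, 0, 6.94, 0.094],
    [0, 0, 0, 6.94, 0.094],
    [0, 0, 0, 6.94, 0.094],
    [0, 0, 0, 6.94, 0.094],
    [0, 0, 0, 0, 0.094]
  ],
  "force": 10
}}

```text
time_s: 1.02
tool_pos: [193.0, 514.7, 221.8]
tool_rot: [[0.001, 1.0, -0.0], [1.0, -0.001, -0.001], [-0.001, -0.0, -1.0]]
contact_force: [-0.1, 0.4, 0.1]
finger_gap: 94.1
```

Call:
{"method": "step_arm", "body": {
  "steps": [
    [-0.0234, 0.0258, 0.013, 0, 0.094],
    [-0.0234, 0.0258, 0.013, 0, 0.094],
    [-0.0234, 0.0258, 0.013, 0, 0.094],
    [-0.0234, 0.0258, 0.013, 0, 0.094],
    [-0.0234, 0.0258, 0.013, 0, 0.094],
    [-0.0234, 0.0258, 0.013, 0, 0.094],
    [-0.0234, 0.0258, 0.013, 0, 0.094],
    [-0.0234, 0.0258, 0.013, 0, 0.094],
    [-0.0234, 0.0258, 0.013, 0, 0.094],
    [-0.0234, 0.0258, 0.013, 0, 0.094],
    [0, 0, 0, 0, 0.094],
    [0, 0, 0, 0, 0.094]
  ]
}}

```text
time_s: 2.02
tool_pos: [451.4, 279.6, 91.0]
tool_rot: [[0.0, 1.0, -0.003], [1.0, -0.0, -0.001], [-0.001, -0.003, -1.0]]
contact_force: [-0.1, 0.4, 0.9]
finger_gap: 93.8
```

Call:
{"method": "step_arm", "body": {
  "steps": [
    [0, 0, 0.018, 0, 0.094],
    [0, 0, 0.018, 0, 0.094],
    [0, 0, 0.018, 0, 0.094],
    [0, 0, 0.017, 0, 0.094],
    [0, 0, 0, 0, 0.094],
    [0, 0, 0, 0, 0.05],
    [0, 0, 0, 0, 0.05],
    [0, 0, 0, 0, 0.05],
    [0, 0, 0, 0, 0.05],
    [0, 0, 0, 0, 0.05],
    [0, 0, 0, 0, 0.05],
    [0, 0, 0, 0, 0.05]
  ],
  "force": 10
}}

```text
time_s: 3.02
tool_pos: [451.8, 281.5, 22.5]
tool_rot: [[-0.001, 1.0, 0.001], [1.0, 0.001, 0.001], [0.001, 0.001, -1.0]]
contact_force: [-0.9, 0.9, 2.6]
finger_gap: 61.3
```

Call:
{"method": "step_arm", "body": {
  "steps": [
    [0, 0, 0, 0, 0.075],
    [0, 0, 0, 0, 0.075],
    [0, 0, 0, 7, 0.075],
    [0, 0, 0, 7, 0.075],
    [0, 0, 0, 7, 0.075],
    [0, 0, 0, 7, 0.075],
    [0, 0, 0, 7, 0.075],
    [0, 0, 0, 7, 0.075],
    [0, 0, 0, 7, 0.075],
    [0, 0, 0, 7, 0.075],
    [0, 0, 0, 7, 0.075],
    [0, 0, 0, 7, 0.075]
  ]
}}

```text
time_s: 4.02
tool_pos: [451.1, 281.0, 21.0]
tool_rot: [[0.942, 0.337, -0.001], [0.337, -0.942, -0.0], [-0.001, 0.0, -1.0]]
contact_force: [-0.5, -0.1, -0.9]
finger_gap: 74.9
```

Call:
{"method": "step_arm", "body": {
  "steps": [
    [0, 0, 0, 7, 0.075],
    [0, 0, 0, 7, 0.075],
    [0, 0, 0, 6, 0.075],
    [0, 0, 0, 0, 0.075],
    [0, 0, 0, 0, 0.05],
    [0, 0, 0, 0, 0.05],
    [0, 0, 0, 0, 0.05],
    [0, 0, 0, 0, 0.05],
    [0, 0, 0, 0, 0.05]
  ],
  "force": 15
}}

```text
time_s: 4.77
tool_pos: [451.2, 281.1, 21.4]
tool_rot: [[1.0, 0.001, -0.0], [0.001, -1.0, -0.0], [-0.0, 0.0, -1.0]]
contact_force: [-0.9, -0.4, -0.4]
finger_gap: 61.2
```

Call:
{"method": "step_arm", "body": {
  "steps": [
    [0, 0, -0.03, 0, 0.05],
    [0, 0, -0.03, 0, 0.05],
    [0, 0, -0.03, 0, 0.05],
    [0, 0, -0.035, 0, 0.05],
    [0.0347, -0.0059, 0, 0, 0.05],
    [0.0347, -0.0059, 0, 0, 0.05],
    [0.0347, -0.0059, 0, 0, 0.05],
    [0.0347, -0.0059, 0, 0, 0.05],
    [0, 0, 0, 0, 0.05],
    [0, 0, 0.014, 0, 0.05],
    [0, 0, 0, 0, 0.05],
    [0, 0, 0, 0, 0.05]
  ]
}}

```text
time_s: 5.77
tool_pos: [589.0, 304.5, 131.1]
tool_rot: [[1.0, 0.001, -0.003], [0.001, -1.0, -0.001], [-0.003, 0.001, -1.0]]
contact_force: [-0.3, -0.2, 0.4]
finger_gap: 61.1
```

```bash
python3 - <<'E'
from h import *
p,d=grab('scene','s2')
c=p[200:350,330:500,::-1];cv2.imwrite('pics/s2c.png',cv2.resize(c,None,fx=4,fy=4,interpolation=cv2.INTER_CUBIC))
C=cloud('scene',d);hs=cv2.cvtColor(p,cv2.COLOR_RGB2HSV)
s=monitor.observe();print(s['tool_pos'],s['finger_gap'])
E
```

```text
[589.3026522  304.79244234 132.33124046] 61.55259908306441
```

View pics/s2c.png

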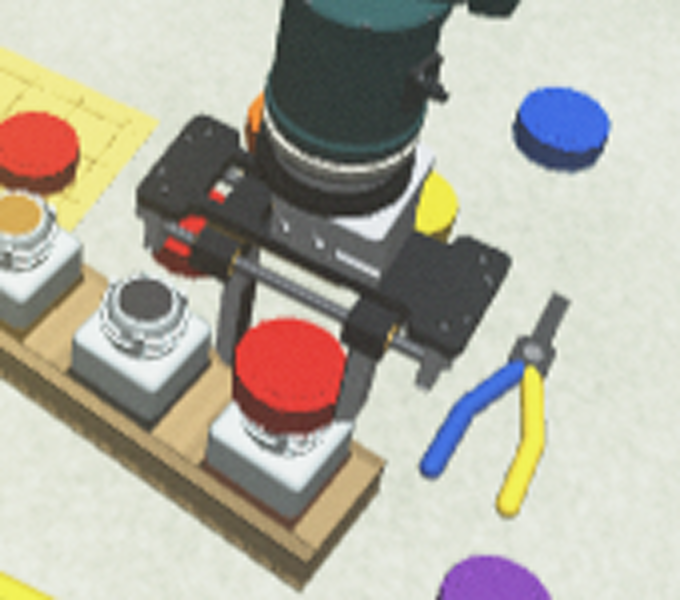

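The lid is held just above jar2 and looks concentric (crop around (290,375)). Lowering it.

Call:
{"method": "step_arm", "body": {
  "steps": [
    [0, 0, 0.004, 0, 0.05],
    [0, 0, 0.004, 0, 0.05],
    [0, 0, 0.004, 0, 0.05],
    [0, 0, 0.003, 0, 0.05],
    [0, 0, 0, 0, 0.05],
    [0, 0, 0, 0, 0.05]
  ]
}}

```text
time_s: 6.32
tool_pos: [589.4, 304.9, 116.9]
tool_rot: [[1.0, 0.001, -0.002], [0.001, -1.0, -0.0], [-0.002, 0.0, -1.0]]
contact_force: [-1.0, 1.3, -0.4]
finger_gap: 61.1
```

Call:
{"method": "step_arm", "body": {
  "steps": [
    [0, 0, 0.002, 0, 0.05],
    [0, 0, 0, 0, 0.05],
    [0, 0, 0, 0, 0.05]
  ]
}}

```text
time_s: 6.57
tool_pos: [589.9, 305.1, 116.0]
tool_rot: [[1.0, 0.001, -0.0], [0.001, -1.0, 0.001], [-0.0, -0.001, -1.0]]
contact_force: [-2.4, 0.4, 2.3]
finger_gap: 61.2
```

Call:
{"method": "step_arm", "body": {
  "steps": [
    [0, 0, 0.001, -5, 0.05],
    [0, 0, 0, -5, 0.05],
    [0, 0, 0, -5, 0.05],
    [0, 0, 0, -5, 0.05]
  ]
}}

```text
time_s: 6.9
tool_pos: [590.4, 305.5, 115.7]
tool_rot: [[0.938, 0.347, 0.001], [0.347, -0.938, 0.002], [0.002, -0.001, -1.0]]
contact_force: [-2.4, 1.1, 3.8]
finger_gap: 61.1
```

Call:
{"method": "step_arm", "body": {
  "steps": [
    [0, 0, 0, -5, 0.05],
    [0, 0, 0, -5, 0.05],
    [0, 0, 0, -5, 0.05],
    [0, 0, 0, -5, 0.05]
  ]
}}

```text
time_s: 7.23
tool_pos: [590.2, 305.1, 114.8]
tool_rot: [[0.763, 0.647, 0.001], [0.647, -0.763, 0.001], [0.001, -0.0, -1.0]]
contact_force: [-2.2, 1.4, 1.2]
finger_gap: 61.0
```

```bash
cat >o.py <<'E'
from h import *
s=monitor.observe();R=s['tool_rot'];print(s['time_s'],s['tool_pos'].round(1),'F',s['contact_force'].round(1),'M',s['wrist_torque'].round(2),'gap',round(s['finger_gap'],1),'yaw',np.degrees(np.arctan2(R[1,1],R[0,1])).round(1),'j',s['joints'].round(0))
E
python3 o.py
```

```text
7.2333 [590.2 305.1 114.8] F [-2.2  1.4  1.2] M [ 0.2   0.76 -0.08] gap 61.0 yaw -49.7 j [22. 22. 71.  0. 88. 72.]
```

Call:
{"method": "step_arm", "body": {
  "steps": [
    [0, 0, 0.0015, 0, 0.05],
    [0, 0, 0, 0, 0.05],
    [0, 0, 0, 0, 0.05]
  ]
}}

```text
time_s: 7.48
tool_pos: [590.0, 304.9, 112.7]
tool_rot: [[0.767, 0.642, -0.0], [0.642, -0.767, 0.0], [-0.0, -0.0, -1.0]]
contact_force: [-2.7, 0.6, -1.1]
finger_gap: 60.7
```

```bash
python3 o.py
```

```text
7.4833 [590.  304.9 112.7] F [-2.7  0.6 -1.1] M [ 0.07  0.44 -0.02] gap 60.7 yaw -50.1 j [22. 22. 71.  0. 87. 72.]
```

Call:
{"method": "step_arm", "body": {
  "steps": [
    [0, 0, 0.0015, 0, 0.05],
    [0, 0, 0.0015, 0, 0.05],
    [0, 0, 0, 0, 0.05],
    [0, 0, 0, 0, 0.05]
  ]
}}

```text
time_s: 7.82
tool_pos: [590.0, 304.9, 109.6]
tool_rot: [[0.766, 0.643, -0.0], [0.643, -0.766, 0.0], [-0.0, -0.0, -1.0]]
contact_force: [-1.8, 1.5, -1.3]
finger_gap: 60.7
```

```bash
python3 o.py
```

```text
7.8167 [590.  304.9 109.6] F [-1.8  1.5 -1.3] M [ 0.14  0.49 -0.01] gap 60.7 yaw -50.0 j [22. 22. 71.  0. 87. 72.]
```

Call:
{"method": "step_arm", "body": {
  "steps": [
    [0, 0, 0, 0, 0.072],
    [0, 0, 0, 0, 0.072],
    [0, 0, 0, -7, 0.072],
    [0, 0, 0, -7, 0.072],
    [0, 0, 0, -7, 0.072],
    [0, 0, 0, -7, 0.072],
    [0, 0, 0, -7, 0.072],
    [0, 0, 0, -7, 0.072],
    [0, 0, 0, -7, 0.072],
    [0, 0, 0, -7, 0.072],
    [0, 0, 0, -7, 0.072],
    [0, 0, 0, -7, 0.072]
  ]
}}

```text
time_s: 8.82
tool_pos: [590.8, 304.6, 110.3]
tool_rot: [[-0.348, 0.938, 0.002], [0.938, 0.348, -0.0], [-0.001, 0.001, -1.0]]
contact_force: [0.0, 0.3, -0.7]
finger_gap: 72.0
```

Call:
{"method": "step_arm", "body": {
  "steps": [
    [0, 0, 0, -7, 0.072],
    [0, 0, 0, -7, 0.072],
    [0, 0, 0, -6, 0.072],
    [0, 0, 0, 0, 0.072]
  ]
}}

```text
time_s: 9.15
tool_pos: [590.7, 304.6, 110.3]
tool_rot: [[-0.644, 0.765, 0.001], [0.765, 0.644, -0.0], [-0.001, 0.001, -1.0]]
contact_force: [1.1, 0.4, -0.1]
finger_gap: 71.8
```

```bash
cat > lid.py <<'E'
from h import *
import sys
jars=[(566.3,106.5),(578.5,205.5),(589.8,304.5)]
def look(u=None):
    p,d=grab('scene');C=cloud('scene',d);h=cv2.cvtColor(p,cv2.COLOR_RGB2HSV)
    m=(((h[...,0]<5)|(h[...,0]>174))&(h[...,1]>150)&(h[...,2]>120))
    for i,(x,y) in enumerate(jars):
        q=C[m&(np.hypot(C[...,0]-x,C[...,1]-y)<32)&(C[...,2]>80)]
        if len(q)<20: continue
        A=np.c_[q[:,0]-x,q[:,1]-y,np.ones(len(q))];z=q[:,2]
        k=z>np.median(z)-4; f=np.linalg.lstsq(A[k],z[k],rcond=None)[0]
        print('jar',i,len(q),'topz',np.median(z[k]).round(1),'tilt deg',np.degrees(f[:2]).round(1),'ctr',q[k][:,:2].mean(0).round(1))
    m2=(m&(C[...,2]>15)&(C[...,2]<35)&(C[...,0]>300)&(C[...,0]<700)&(C[...,1]>-100)).astype(np.uint8)
    k,l,s,c=cv2.connectedComponentsWithStats(m2)
    for i in range(1,k):
        if s[i,4]>40: q=C[l==i];print('bench lid',s[i,4],((q.min(0)+q.max(0))/2).round(1))
    return p,C
if __name__=='__main__': look(); import o
E
python3 lid.py
```

```text
jar 2 133 topz 112.6 tilt deg [-0.3  0.6] ctr [603.4 289. ]
bench lid 266 [448.2  44.8  24.3]
bench lid 266 [448.  171.8  24.8]
9.2 [590.6 304.6 110.2] F [-0.4 -0.4  0.2] M [-0.02 -0.01  0.01] gap 71.9 yaw 39.9 j [ 22.  22.  71.  -0.  87. -17.]
```

The lid has dropped into the thread (top at 112.6, expected 113). Screwing it down while following it.

Call:
{"method": "step_arm", "body": {
  "steps": [
    [0, 0, 0, 0, 0.05],
    [0, 0, 0, 0, 0.05],
    [0, 0, 0, 0, 0.05],
    [0, 0, 0.0003, 5, 0.05],
    [0, 0, 0.0003, 5, 0.05],
    [0, 0, 0.0003, 5, 0.05],
    [0, 0, 0.0003, 5, 0.05],
    [0, 0, 0.0003, 5, 0.05],
    [0, 0, 0.0003, 5, 0.05],
    [0, 0, 0.0003, 5, 0.05],
    [0, 0, 0.0003, 5, 0.05]
  ],
  "force": 15
}}

```text
time_s: 10.12
tool_pos: [590.1, 304.9, 107.6]
tool_rot: [[0.005, 1.0, 0.0], [1.0, -0.005, -0.0], [-0.0, 0.0, -1.0]]
contact_force: [-0.3, 0.0, 0.3]
finger_gap: 61.3
```

Call:
{"method": "step_arm", "body": {
  "steps": [
    [0, 0, 0.0003, 5, 0.05],
    [0, 0, 0.0003, 5, 0.05],
    [0, 0, 0.0003, 5, 0.05],
    [0, 0, 0.0003, 5, 0.05],
    [0, 0, 0.0003, 5, 0.05],
    [0, 0, 0.0003, 5, 0.05]
  ]
}}

```text
time_s: 10.62
tool_pos: [590.0, 304.7, 105.7]
tool_rot: [[0.504, 0.864, -0.0], [0.864, -0.504, -0.0], [-0.001, -0.0, -1.0]]
contact_force: [-0.8, -0.4, 0.5]
finger_gap: 61.2
```

```bash
python3 lid.py
```

```text
jar 2 378 topz 108.5 tilt deg [-0.6 -0.2] ctr [592.7 311. ]
bench lid 268 [447.1  44.8  23.7]
bench lid 313 [446.3 173.   23.4]
10.6667 [589.9 304.6 105.6] F [ 0.  -0.2  0.2] M [-0.13  0.17 -0.08] gap 61.3 yaw -30.4 j [22. 22. 71. -0. 87. 53.]
```

Call:
{"method": "step_arm", "body": {
  "steps": [
    [0, 0, 0.0003, 5, 0.05],
    [0, 0, 0.0003, 4, 0.05],
    [0, 0, 0.0002, 4, 0.05],
    [0, 0, 0.0002, 4, 0.05],
    [0, 0, 0.0002, 4, 0.05]
  ]
}}

```text
time_s: 11.08
tool_pos: [590.1, 305.1, 105.1]
tool_rot: [[0.778, 0.628, 0.0], [0.628, -0.778, 0.001], [0.001, -0.0, -1.0]]
contact_force: [-0.7, -0.2, 3.0]
finger_gap: 61.0
```

```bash
python3 lid.py
```

```text
jar 2 496 topz 107.7 tilt deg [-0.5  0.5] ctr [591.7 305.5]
bench lid 267 [449.1  45.3  23.3]
bench lid 161 [436.5 171.5  24.4]
11.1333 [590.  305.2 105.1] F [-1.5  0.5  1. ] M [-0.02  0.37 -0.03] gap 60.6 yaw -51.2 j [22. 22. 71.  0. 87. 74.]
```

Call:
{"method": "step_arm", "body": {
  "steps": [
    [0, 0, 0.0002, 4, 0.05],
    [0, 0, 0.0002, 4, 0.05],
    [0, 0, 0, 4, 0.05]
  ]
}}

```text
time_s: 11.38
tool_pos: [589.8, 305.6, 105.2]
tool_rot: [[0.89, 0.456, 0.0], [0.456, -0.89, 0.001], [0.001, -0.001, -1.0]]
contact_force: [-0.7, 1.8, 2.5]
finger_gap: 61.2
```

```bash
python3 lid.py
```

```text
jar 2 507 topz 107.7 tilt deg [-0.4  0.4] ctr [591.1 305.1]
bench lid 264 [447.6  45.1  24.9]
bench lid 64 [426.8 169.6  25. ]
11.4333 [589.9 305.6 105.2] F [-2.   1.7  3.5] M [0.09 0.47 0.47] gap 61.5 yaw -63.0 j [22. 22. 71.  0. 87. 85.]
```

Call:
{"method": "step_arm", "body": {
  "steps": [
    [0, 0, 0, 4, 0.05],
    [0, 0, 0, 4, 0.05],
    [0, 0, 0, 0, 0.05]
  ]
}}

```text
time_s: 11.68
tool_pos: [590.3, 305.7, 105.1]
tool_rot: [[0.944, 0.329, 0.001], [0.329, -0.944, 0.001], [0.002, -0.001, -1.0]]
contact_force: [-0.8, 1.5, 2.6]
finger_gap: 61.9
```

```bash
python3 lid.py
```

```text
jar 2 510 topz 107.7 tilt deg [0.1 0.2] ctr [591.  304.6]
bench lid 267 [449.6  45.   24.6]
11.7333 [590.4 305.7 105.1] F [-0.6  0.9  2.9] M [0.29 0.33 0.62] gap 62.6 yaw -70.7 j [22. 22. 71.  0. 87. 93.]
```

Lid on jar2 is home: it stopped at the rib (torque rose to 0.62 N m) with its top at 107.7. Next is the lid at (446,173) for jar1.

Call:
{"method": "step_arm", "body": {
  "steps": [
    [0, 0, 0, 0, 0.075],
    [0, 0, 0, 0, 0.075],
    [0, 0, -0.025, -7.1, 0.094],
    [0, 0, -0.025, -7.1, 0.094],
    [0, 0, 0, -7.1, 0.094],
    [0, 0, 0, -7.1, 0.094],
    [0, 0, 0, -7.1, 0.094],
    [0, 0, 0, -7.1, 0.094],
    [0, 0, 0, -7.1, 0.094],
    [0, 0, 0, -7.1, 0.094],
    [0, 0, 0, -7.1, 0.094],
    [0, 0, 0, -7.1, 0.094]
  ]
}}

```text
time_s: 12.73
tool_pos: [590.1, 304.2, 153.2]
tool_rot: [[-0.007, 1.0, -0.001], [1.0, 0.007, -0.001], [-0.001, -0.001, -1.0]]
contact_force: [-0.4, 0.7, 0.2]
finger_gap: 94.0
```

Call:
{"method": "step_arm", "body": {
  "steps": [
    [-0.022, -0.024, 0, 0, 0.094],
    [-0.022, -0.024, 0, 0, 0.094],
    [-0.022, -0.024, 0, 0, 0.094],
    [-0.022, -0.024, 0, 0, 0.094],
    [-0.022, -0.024, 0.03, 0, 0.094],
    [-0.022, -0.024, 0.03, 0, 0.094],
    [0, 0, 0, 0, 0.094],
    [0, 0, 0, 0, 0.094]
  ]
}}

```text
time_s: 13.4
tool_pos: [443.4, 172.9, 92.2]
tool_rot: [[0.0, 1.0, -0.011], [1.0, -0.0, -0.003], [-0.003, -0.011, -1.0]]
contact_force: [0.7, 0.6, 0.6]
finger_gap: 94.1
```

```bash
python3 lid.py
```

```text
jar 2 508 topz 107.8 tilt deg [0.2 0.1] ctr [590.8 304.7]
bench lid 267 [448.3  44.5  24.5]
bench lid 275 [445.9 175.9  24.4]
13.45 [447.5 174.4  96. ] F [0.1 0.1 1. ] M [ 0.    0.06 -0.02] gap 93.8 yaw 0.0 j [15. -0. 99. -0. 82. 15.]
```

Call:
{"method": "step_arm", "body": {
  "steps": [
    [0, 0, 0.018, 0, 0.094],
    [0, 0, 0.018, 0, 0.094],
    [0, 0, 0.018, 0, 0.094],
    [0, 0, 0.018, 0, 0.094],
    [0, 0, 0, 0, 0.094],
    [0, 0, 0, 0, 0.05],
    [0, 0, 0, 0, 0.05],
    [0, 0, 0, 0, 0.05],
    [0, 0, 0, 0, 0.05],
    [0, 0, 0, 0, 0.05],
    [0, 0, 0, 0, 0.075],
    [0, 0, 0, 0, 0.075]
  ],
  "force": 10
}}

```text
time_s: 14.45
tool_pos: [449.3, 175.4, 26.1]
tool_rot: [[-0.001, 1.0, 0.001], [1.0, 0.001, 0.0], [0.0, 0.001, -1.0]]
contact_force: [0.3, -0.2, -0.2]
finger_gap: 73.0
```

Call:
{"method": "step_arm", "body": {
  "steps": [
    [0, 0, 0, 7, 0.075],
    [0, 0, 0, 7, 0.075],
    [0, 0, 0, 7, 0.075],
    [0, 0, 0, 7, 0.075],
    [0, 0, 0, 7, 0.075],
    [0, 0, 0, 7, 0.075],
    [0, 0, 0, 7, 0.075],
    [0, 0, 0, 7, 0.075],
    [0, 0, 0, 7, 0.075],
    [0, 0, 0, 7, 0.075],
    [0, 0, 0, 7, 0.075],
    [0, 0, 0, 7, 0.075]
  ]
}}

```text
time_s: 15.45
tool_pos: [449.0, 175.4, 25.8]
tool_rot: [[0.995, 0.099, 0.0], [0.099, -0.995, 0.0], [0.0, -0.0, -1.0]]
contact_force: [0.2, -0.4, 0.4]
finger_gap: 74.9
```

Call:
{"method": "step_arm", "body": {
  "steps": [
    [0, 0, 0, 6, 0.075],
    [0, 0, 0, 0, 0.075],
    [0, 0, 0, 0, 0.05],
    [0, 0, 0, 0, 0.05],
    [0, 0, 0, 0, 0.05],
    [0, 0, 0, 0, 0.05],
    [0, 0, 0, 0, 0.05]
  ],
  "force": 15
}}

```text
time_s: 16.03
tool_pos: [449.0, 175.4, 25.7]
tool_rot: [[1.0, 0.001, 0.0], [0.001, -1.0, 0.0], [0.0, -0.0, -1.0]]
contact_force: [-0.2, -0.1, 0.1]
finger_gap: 62.4
```

```bash
python3 o.py
```

```text
16.0333 [449.  175.4  25.7] F [-0.2 -0.1  0.1] M [-0.01  0.18 -0.02] gap 62.4 yaw -89.9 j [ 15.   4. 103.   0.  73. 105.]
```

Call:
{"method": "step_arm", "body": {
  "steps": [
    [0, 0, 0, 0, 0.075],
    [0, 0, 0.005, 0, 0.075],
    [0, 0, 0, 0, 0.075],
    [0, 0, 0, 0, 0.05],
    [0, 0, 0, 0, 0.05],
    [0, 0, 0, 0, 0.05],
    [0, 0, 0, 0, 0.05],
    [0, 0, 0, 0, 0.05],
    [0, 0, 0, 0, 0.05]
  ],
  "force": 30
}}

```text
time_s: 16.78
tool_pos: [449.0, 175.4, 20.7]
tool_rot: [[1.0, 0.001, 0.0], [0.001, -1.0, 0.0], [0.0, -0.0, -1.0]]
contact_force: [0.8, 0.6, 0.3]
finger_gap: 62.1
```

```bash
python3 o.py
```

```text
16.7833 [449.  175.4  20.7] F [0.8 0.6 0.3] M [-0.03  0.18  0.  ] gap 62.1 yaw -90.0 j [ 15.   4. 103.   0.  73. 105.]
```

Call:
{"method": "step_arm", "body": {
  "steps": [
    [0, 0, 0, 0, 0.072],
    [0, 0, 0, -5, 0.072],
    [0, 0, 0, -5, 0.072],
    [0, 0, 0, 0, 0.05],
    [0, 0, 0, 0, 0.05],
    [0, 0, 0, 0, 0.05],
    [0, 0, 0, 0, 0.05],
    [0, 0, 0, 0, 0.05]
  ],
  "force": 15
}}

```text
time_s: 17.45
tool_pos: [449.1, 175.4, 20.8]
tool_rot: [[0.985, 0.174, 0.0], [0.174, -0.985, 0.0], [0.0, -0.0, -1.0]]
contact_force: [0.3, 0.1, 0.6]
finger_gap: 62.2
```

```bash
python3 o.py
```

```text
17.45 [449.1 175.4  20.8] F [0.3 0.1 0.6] M [-0.04  0.14 -0.05] gap 62.2 yaw -80.0 j [ 15.   4. 103.   0.  73.  95.]
```

Call:
{"method": "step_arm", "body": {
  "steps": [
    [0, 0, 0, 0, 0.072],
    [0, 0, 0, 5, 0.072],
    [0, 0, 0, 0, 0.072],
    [0, 0, 0, 0, 0.05],
    [0, 0, 0, 0, 0.05],
    [0, 0, 0, 0, 0.05],
    [0, 0, 0, 0, 0.05],
    [0, 0, 0, 0, 0.05]
  ],
  "force": 15
}}

```text
time_s: 18.12
tool_pos: [449.0, 175.4, 20.7]
tool_rot: [[0.996, 0.088, -0.0], [0.088, -0.996, 0.0], [-0.0, -0.0, -1.0]]
contact_force: [-0.0, -0.6, -0.6]
finger_gap: 62.7
```

```bash
python3 o.py
```

```text
18.1167 [449.  175.4  20.7] F [-0.  -0.6 -0.6] M [ 0.01  0.23 -0.  ] gap 62.7 yaw -84.9 j [ 15.   4. 103.   0.  73. 100.]
```

Call:
{"method": "step_arm", "body": {
  "steps": [
    [0, 0, 0, 0, 0.072],
    [0, 0, 0, -5, 0.072],
    [0, 0, 0, -5, 0.072],
    [0, 0, 0, -5, 0.072],
    [0, 0, 0, 0, 0.05],
    [0, 0, 0, 0, 0.05],
    [0, 0, 0, 0, 0.05],
    [0, 0, 0, 0, 0.05],
    [0, 0, 0, 0, 0.05]
  ],
  "force": 15
}}

```text
time_s: 18.87
tool_pos: [449.0, 175.4, 20.7]
tool_rot: [[0.94, 0.342, 0.0], [0.342, -0.94, 0.0], [0.0, -0.0, -1.0]]
contact_force: [0.1, -0.7, 0.2]
finger_gap: 61.6
```

```bash
python3 o.py
```

```text
18.8667 [449.  175.4  20.7] F [ 0.1 -0.7  0.2] M [0.01 0.15 0.02] gap 61.6 yaw -70.0 j [ 15.   4. 103.   0.  73.  85.]
```

Call:
{"method": "step_arm", "body": {
  "steps": [
    [0, 0, -0.0325, 0, 0.05],
    [0, 0, -0.0325, 0, 0.05],
    [0, 0, -0.0325, 0, 0.05],
    [0, 0, -0.0325, 0, 0.05],
    [0.033, 0.004, 0, 0, 0.05],
    [0.033, 0.004, 0, 0, 0.05],
    [0.033, 0.004, 0, 0, 0.05],
    [0.033, 0.004, 0, 0, 0.05],
    [0, 0, 0, 0, 0.05],
    [0, 0, 0.014, 0, 0.05],
    [0, 0, 0, 0, 0.05],
    [0, 0, 0, 0, 0.05]
  ],
  "force": 20
}}

```text
time_s: 19.87
tool_pos: [577.3, 205.3, 135.3]
tool_rot: [[0.94, 0.342, -0.003], [0.342, -0.94, -0.001], [-0.003, -0.0, -1.0]]
contact_force: [-0.2, 0.5, -0.5]
finger_gap: 61.5
```

```bash
python3 lid.py
```

```text
jar 1 440 topz 139.1 tilt deg [-0.2 -0.3] ctr [579.7 204.9]
jar 2 508 topz 107.6 tilt deg [0.1 0. ] ctr [590.9 304.5]
19.9167 [577.8 205.5 136.5] F [ 0.2  0.  -0.3] M [-0.06  0.12 -0.01] gap 61.5 yaw -70.0 j [14. 15. 77.  0. 88. 84.]
```

Call:
{"method": "step_arm", "body": {
  "steps": [
    [0, 0, 0.005, 0, 0.05],
    [0, 0, 0.005, 0, 0.05],
    [0, 0, 0.005, 0, 0.05],
    [0, 0, 0.003, 0, 0.05],
    [0, 0, 0, 0, 0.05],
    [0, 0, 0, 0, 0.05]
  ]
}}

```text
time_s: 20.42
tool_pos: [578.1, 205.6, 118.3]
tool_rot: [[0.939, 0.343, -0.001], [0.343, -0.939, -0.0], [-0.001, -0.0, -1.0]]
contact_force: [-0.7, 1.1, 0.1]
finger_gap: 61.1
```

Call:
{"method": "step_arm", "body": {
  "steps": [
    [0, 0, 0.002, 0, 0.05],
    [0, 0, 0, 0, 0.05],
    [0, 0, 0, 0, 0.05]
  ]
}}

```text
time_s: 20.67
tool_pos: [578.4, 205.8, 116.7]
tool_rot: [[0.939, 0.343, -0.0], [0.343, -0.939, 0.001], [-0.0, -0.001, -1.0]]
contact_force: [-0.0, 2.0, -0.7]
finger_gap: 61.3
```

```bash
python3 o.py
```

```text
20.6667 [578.4 205.8 116.7] F [-0.   2.  -0.7] M [0.19 0.32 0.  ] gap 61.3 yaw -70.0 j [14. 15. 79.  0. 86. 84.]
```

Call:
{"method": "step_arm", "body": {
  "steps": [
    [0, 0, 0.001, 0, 0.05],
    [0, 0, 0.001, 0, 0.05],
    [0, 0, 0, 0, 0.05]
  ]
}}

```text
time_s: 20.92
tool_pos: [578.4, 205.9, 115.4]
tool_rot: [[0.939, 0.343, 0.0], [0.343, -0.939, 0.001], [0.0, -0.001, -1.0]]
contact_force: [-2.7, 1.2, 2.2]
finger_gap: 61.3
```

Call:
{"method": "step_arm", "body": {
  "steps": [
    [0, 0, 0, -5, 0.05],
    [0, 0, 0, -5, 0.05],
    [0, 0, 0, -5, 0.05],
    [0, 0, 0, -5, 0.05]
  ]
}}

```text
time_s: 21.25
tool_pos: [578.6, 205.8, 115.4]
tool_rot: [[0.763, 0.647, 0.001], [0.647, -0.763, 0.001], [0.001, -0.0, -1.0]]
contact_force: [-1.9, 1.0, 2.5]
finger_gap: 61.3
```

Call:
{"method": "step_arm", "body": {
  "steps": [
    [0, 0, 0, -5, 0.05],
    [0, 0, 0, -5, 0.05],
    [0, 0, 0, -5, 0.05],
    [0, 0, 0, 0, 0.05]
  ]
}}

```text
time_s: 21.58
tool_pos: [578.8, 205.5, 115.5]
tool_rot: [[0.572, 0.82, 0.001], [0.82, -0.572, -0.0], [0.001, 0.001, -1.0]]
contact_force: [-0.9, 0.1, 3.1]
finger_gap: 61.7
```

```bash
python3 lid.py
```

```text
jar 1 406 topz 119.0 tilt deg [-0.2 -0.5] ctr [580.  207.4]
jar 2 509 topz 107.7 tilt deg [-0.1  0.1] ctr [591.  304.7]
bench lid 122 [442.9  40.5  24.4]
21.6333 [578.8 205.4 115.4] F [-1.8  0.1  3. ] M [-0.04  0.53  0.03] gap 61.3 yaw -35.1 j [14. 15. 79. -0. 86. 49.]
```

Call:
{"method": "step_arm", "body": {
  "steps": [
    [0, 0, 0, -5, 0.05],
    [0, 0, 0, -5, 0.05],
    [0, 0, 0, -5, 0.05],
    [0, 0, 0, -5, 0.05]
  ]
}}

```text
time_s: 21.97
tool_pos: [578.2, 205.5, 114.3]
tool_rot: [[0.257, 0.967, -0.001], [0.967, -0.257, 0.0], [-0.0, -0.001, -1.0]]
contact_force: [-2.7, 2.1, 0.6]
finger_gap: 61.6
```

Call:
{"method": "step_arm", "body": {
  "steps": [
    [0, 0, 0, -5, 0.05],
    [0, 0, 0, -5, 0.05],
    [0, 0, 0, -5, 0.05],
    [0, 0, 0, 0, 0.05]
  ]
}}

```text
time_s: 22.3
tool_pos: [578.0, 205.6, 114.1]
tool_rot: [[0.001, 1.0, -0.001], [1.0, -0.001, 0.0], [0.0, -0.001, -1.0]]
contact_force: [-3.3, 1.3, -0.6]
finger_gap: 62.4
```

```bash
python3 lid.py
```

```text
jar 1 189 topz 117.7 tilt deg [ 0.3 -1. ] ctr [579.3 220.5]
jar 2 508 topz 107.6 tilt deg [ 0.5 -0.1] ctr [590.8 304.6]
bench lid 268 [448.5  45.   24.3]
22.35 [578.  205.6 114.1] F [-2.7  0.7  1.2] M [ 0.16  0.57 -0.65] gap 62.6 yaw -0.2 j [14. 16. 79.  0. 86. 14.]
```

Call:
{"method": "step_arm", "body": {
  "steps": [
    [0, 0, 0, 5, 0.05],
    [0, 0, 0, 3, 0.05],
    [0, 0, 0, 0, 0.07],
    [0, 0, 0, 0, 0.07],
    [0, 0, 0, 0, 0.07],
    [0, 0, 0.0045, 0, 0.07],
    [0, 0, 0, 0, 0.07]
  ]
}}

```text
time_s: 22.93
tool_pos: [578.3, 205.4, 109.4]
tool_rot: [[0.138, 0.99, -0.001], [0.99, -0.138, -0.0], [-0.0, -0.001, -1.0]]
contact_force: [-0.2, -0.3, -0.7]
finger_gap: 70.1
```

```bash
python3 lid.py
```

```text
jar 1 266 topz 112.4 tilt deg [-0.4 -0.7] ctr [580.5 216.2]
jar 2 508 topz 107.5 tilt deg [0.6 0.1] ctr [590.7 304.6]
bench lid 266 [449.2  44.   24.2]
22.9833 [578.3 205.4 109.5] F [0.4 0.4 0.3] M [-0.05  0.09  0.03] gap 69.8 yaw -8.0 j [14. 16. 79. -0. 85. 22.]
```

Jar1's lid dropped into the thread (top 112.4). Screwing.

Call:
{"method": "step_arm", "body": {
  "steps": [
    [0, 0, 0, 0, 0.05],
    [0, 0, 0, 0, 0.05],
    [0, 0, 0, 0, 0.05],
    [0, 0, 0.0003, 5, 0.05],
    [0, 0, 0.0003, 5, 0.05],
    [0, 0, 0.0003, 5, 0.05],
    [0, 0, 0.0003, 5, 0.05],
    [0, 0, 0.0003, 5, 0.05],
    [0, 0, 0.0003, 5, 0.05],
    [0, 0, 0.0003, 5, 0.05],
    [0, 0, 0.0003, 5, 0.05]
  ],
  "force": 20
}}

```text
time_s: 23.9
tool_pos: [577.8, 205.5, 107.6]
tool_rot: [[0.745, 0.667, -0.002], [0.667, -0.745, -0.0], [-0.002, -0.001, -1.0]]
contact_force: [-1.5, -0.2, 0.8]
finger_gap: 62.2
```

Call:
{"method": "step_arm", "body": {
  "steps": [
    [0, 0, 0.0003, 5, 0.05],
    [0, 0, 0.0003, 5, 0.05],
    [0, 0, 0.0003, 5, 0.05],
    [0, 0, 0.0003, 5, 0.05],
    [0, 0, 0.0003, 5, 0.05],
    [0, 0, 0.0003, 5, 0.05],
    [0, 0, 0.0003, 5, 0.05]
  ]
}}

```text
time_s: 24.48
tool_pos: [577.6, 205.7, 105.6]
tool_rot: [[0.993, 0.119, -0.002], [0.119, -0.993, 0.0], [-0.002, -0.0, -1.0]]
contact_force: [-2.3, -0.5, 1.6]
finger_gap: 62.6
```

```bash
python3 lid.py
```

```text
jar 1 431 topz 108.1 tilt deg [-0.9  0.7] ctr [580.9 205. ]
jar 2 509 topz 107.7 tilt deg [-0.2  0.3] ctr [590.9 304.6]
24.5333 [577.6 205.7 105.6] F [-2.1  0.7  1.3] M [ 0.1   0.5  -0.02] gap 62.3 yaw -83.3 j [14. 16. 79.  0. 85. 98.]
```

Call:
{"method": "step_arm", "body": {
  "steps": [
    [0, 0, 0.0003, 5, 0.05],
    [0, 0, 0.0003, 5, 0.05],
    [0, 0, 0.0003, 5, 0.05],
    [0, 0, 0.0002, 4, 0.05],
    [0, 0, 0, 4, 0.05]
  ]
}}

```text
time_s: 24.95
tool_pos: [577.8, 206.8, 105.6]
tool_rot: [[0.961, -0.275, -0.001], [-0.275, -0.961, 0.002], [-0.002, -0.002, -1.0]]
contact_force: [-4.4, 2.3, 2.6]
finger_gap: 62.6
```

```bash
python3 lid.py
```

```text
jar 1 348 topz 107.8 tilt deg [-1.   1.4] ctr [584.9 201.7]
jar 2 509 topz 107.6 tilt deg [0.3 0.2] ctr [590.8 304.6]
bench lid 77 [461.9  39.4  23.5]
25.0 [577.7 206.7 105.6] F [-5.   2.9  4.6] M [0.37 0.89 0.3 ] gap 62.1 yaw -106.1 j [ 14.  16.  79.   0.  85. 120.]
```

Call:
{"method": "step_arm", "body": {
  "steps": [
    [0, 0, 0, 4, 0.05],
    [0, 0, 0, 4, 0.05],
    [0, 0, 0, 4, 0.05],
    [0, 0, 0, 0, 0.05]
  ]
}}

```text
time_s: 25.33
tool_pos: [580.0, 204.9, 105.6]
tool_rot: [[0.884, -0.467, 0.004], [-0.467, -0.884, -0.001], [0.004, -0.001, -1.0]]
contact_force: [2.2, -2.5, 1.6]
finger_gap: 61.5
```

```bash
python3 lid.py
```

```text
jar 1 236 topz 107.9 tilt deg [-0.7  1.3] ctr [589.  198.4]
jar 2 510 topz 107.5 tilt deg [ 0.  -0.7] ctr [590.8 304.6]
bench lid 152 [454.6  42.5  23.3]
25.3833 [579.9 204.9 105.6] F [ 2.4 -2.6  1.9] M [-0.42 -0.28  0.51] gap 61.6 yaw -117.7 j [ 14.  16.  79.  -0.  85. 132.]
```

Call:
{"method": "step_arm", "body": {
  "steps": [
    [0, 0, 0, 0, 0.07],
    [0, 0, 0, 0, 0.07],
    [0, 0, 0, -6, 0.07],
    [0, 0, 0, -6, 0.07],
    [0, 0, 0, -6, 0.07],
    [0, 0, 0, -6, 0.07],
    [0, 0, 0, -6, 0.07],
    [0, 0, 0, 0, 0.05],
    [0, 0, 0, 0, 0.05],
    [0, 0, 0, 0, 0.05],
    [0, 0, 0, 0, 0.05]
  ]
}}

```text
time_s: 26.3
tool_pos: [578.1, 205.7, 104.2]
tool_rot: [[0.999, 0.035, -0.001], [0.035, -0.999, 0.0], [-0.001, -0.0, -1.0]]
contact_force: [-0.2, 1.1, -0.3]
finger_gap: 60.6
```

```bash
python3 lid.py
```

```text
jar 1 418 topz 107.7 tilt deg [-0.2 -0. ] ctr [580.5 203.9]
jar 2 511 topz 107.6 tilt deg [0.2 0.2] ctr [590.9 304.6]
26.35 [578.1 205.7 104.2] F [-0.7  1.  -1.1] M [ 0.09  0.24 -0.02] gap 60.7 yaw -88.0 j [ 14.  16.  79.   0.  85. 102.]
```

Call:
{"method": "step_arm", "body": {
  "steps": [
    [0, 0, 0, 4, 0.05],
    [0, 0, 0, 4, 0.05],
    [0, 0, 0, 0, 0.05]
  ]
}}

```text
time_s: 26.6
tool_pos: [577.9, 206.1, 104.4]
tool_rot: [[0.995, -0.103, -0.001], [-0.103, -0.995, 0.001], [-0.001, -0.0, -1.0]]
contact_force: [-0.8, 0.6, -0.9]
finger_gap: 61.4
```

```bash
python3 lid.py
```

```text
jar 1 384 topz 107.8 tilt deg [-0.6  0. ] ctr [581.5 203.2]
jar 2 509 topz 107.5 tilt deg [0.3 0.3] ctr [590.8 304.6]
26.65 [578.  206.1 104.4] F [-1.3  1.2 -1.5] M [0.25 0.4  0.68] gap 61.6 yaw -95.8 j [ 14.  16.  79.   0.  85. 110.]
```

Jar1 is home: aligned re-grip hit the stop at once (0.68 N m) and the top is at 107.8. Next is the lid at (448,45) for jar0.

Call:
{"method": "step_arm", "body": {
  "steps": [
    [0, 0, 0, 0, 0.07],
    [0, 0, 0, 0, 0.07],
    [0, 0, -0.025, -7, 0.08],
    [0, 0, -0.025, -7, 0.094],
    [0, 0, 0, -7, 0.094],
    [0, 0, 0, -7, 0.094],
    [0, 0, 0, -7, 0.094],
    [0, 0, 0, -7, 0.094],
    [0, 0, 0, -7, 0.094],
    [0, 0, 0, -7, 0.094],
    [0, 0, 0, -7, 0.094],
    [0, 0, 0, -7, 0.094]
  ]
}}

```text
time_s: 27.65
tool_pos: [579.0, 205.1, 154.9]
tool_rot: [[0.433, 0.901, 0.001], [0.901, -0.433, -0.0], [0.0, 0.001, -1.0]]
contact_force: [1.1, 0.4, -0.5]
finger_gap: 93.9
```

Call:
{"method": "step_arm", "body": {
  "steps": [
    [0, 0, 0, -7, 0.094],
    [0, 0, 0, -7, 0.094],
    [0, 0, 0, -7, 0.094],
    [0, 0, 0, -5, 0.094],
    [-0.023, -0.0186, 0, 0, 0.094],
    [-0.023, -0.0186, 0, 0, 0.094],
    [-0.023, -0.0186, 0, 0, 0.094],
    [-0.023, -0.0186, 0, 0, 0.094],
    [-0.023, -0.0186, 0, 0, 0.094],
    [-0.023, -0.0186, 0.03, 0, 0.094],
    [-0.023, -0.0186, 0.03, 0, 0.094],
    [0, 0, 0, 0, 0.094]
  ]
}}

```text
time_s: 28.65
tool_pos: [437.9, 42.1, 85.7]
tool_rot: [[0.003, 1.0, -0.021], [1.0, -0.003, -0.002], [-0.002, -0.021, -1.0]]
contact_force: [-2.7, 0.1, -2.3]
finger_gap: 94.0
```

Call:
{"method": "step_arm", "body": {
  "steps": [
    [0, 0, 0, 0, 0.094],
    [0, 0, 0, 0, 0.094]
  ]
}}

```text
time_s: 28.82
tool_pos: [450.1, 44.8, 96.4]
tool_rot: [[0.0, 1.0, 0.003], [1.0, -0.0, 0.0], [0.0, 0.003, -1.0]]
contact_force: [-0.6, 0.3, 0.7]
finger_gap: 94.0
```

```bash
python3 lid.py
```

```text
jar 1 432 topz 107.5 tilt deg [0.1 0.2] ctr [579.  205.7]
jar 2 508 topz 107.6 tilt deg [-0.6  0. ] ctr [590.6 304.6]
bench lid 259 [447.9  44.3  24.4]
28.8667 [451.3  45.1  97.6] F [0.1 0.7 0.3] M [-0.07  0.1  -0.03] gap 94.0 yaw 0.0 j [ -1.  -4. 102.   0.  82.  -2.]
```

Call:
{"method": "step_arm", "body": {
  "steps": [
    [0, -0.003, 0.019, 0, 0.094],
    [0, 0, 0.019, 0, 0.094],
    [0, 0, 0.019, 0, 0.094],
    [0, 0, 0.019, 0, 0.094],
    [0, 0, 0, 0, 0.094],
    [0, 0, 0, 0, 0.05],
    [0, 0, 0, 0, 0.05],
    [0, 0, 0, 0, 0.05],
    [0, 0, 0, 0, 0.05],
    [0, 0, 0, 0, 0.05],
    [0, 0, 0, 0, 0.05],
    [0, 0, 0, 0, 0.05]
  ],
  "force": 10
}}

```text
time_s: 29.87
tool_pos: [446.7, 45.0, 20.4]
tool_rot: [[-0.001, 1.0, 0.002], [1.0, 0.001, 0.0], [0.0, 0.002, -1.0]]
contact_force: [-0.5, -1.1, 3.5]
finger_gap: 62.2
```

```bash
python3 o.py
```

```text
29.8667 [446.7  45.   20.4] F [-0.5 -1.1  3.5] M [-0.05  0.04 -0.01] gap 62.2 yaw 0.0 j [ -1.  -0. 108.   0.  72.  -2.]
```

Call:
{"method": "step_arm", "body": {
  "steps": [
    [0, 0, 0, 0, 0.075],
    [0, 0, 0, 0, 0.075],
    [0, 0, 0, 7, 0.075],
    [0, 0, 0, 7, 0.075],
    [0, 0, 0, 7, 0.075],
    [0, 0, 0, 7, 0.075],
    [0, 0, 0, 7, 0.075],
    [0, 0, 0, 7, 0.075],
    [0, 0, 0, 7, 0.075],
    [0, 0, 0, 7, 0.075],
    [0, 0, 0, 7, 0.075],
    [0, 0, 0, 7, 0.075]
  ]
}}

```text
time_s: 30.87
tool_pos: [445.3, 45.0, 18.7]
tool_rot: [[0.942, 0.337, -0.001], [0.337, -0.942, 0.0], [-0.001, -0.0, -1.0]]
contact_force: [0.0, -0.2, -0.8]
finger_gap: 74.9
```

Call:
{"method": "step_arm", "body": {
  "steps": [
    [0, 0, 0, 7, 0.075],
    [0, 0, 0, 7, 0.075],
    [0, 0, 0, 1, 0.075],
    [0, 0, 0, 0, 0.05],
    [0, 0, 0, 0, 0.05],
    [0, 0, 0, 0, 0.05],
    [0, 0, 0, 0, 0.05],
    [0, 0, 0, 0, 0.05]
  ],
  "force": 15
}}

```text
time_s: 31.53
tool_pos: [445.7, 45.0, 19.2]
tool_rot: [[0.996, 0.089, -0.0], [0.089, -0.996, 0.0], [-0.0, -0.0, -1.0]]
contact_force: [0.0, 0.0, 0.1]
finger_gap: 62.8
```

```bash
python3 o.py
```

```text
31.5333 [445.7  45.   19.2] F [0.  0.  0.1] M [-0.02  0.15  0.01] gap 62.8 yaw -84.9 j [ -1.  -0. 108.   0.  72.  83.]
```

Flats are about 10° the other way; turning to yaw -95.

Call:
{"method": "step_arm", "body": {
  "steps": [
    [0, 0, 0, 0, 0.072],
    [0, 0, 0, 5, 0.072],
    [0, 0, 0, 5, 0.072],
    [0, 0, 0, 0, 0.072],
    [0, 0, 0, 0, 0.05],
    [0, 0, 0, 0, 0.05],
    [0, 0, 0, 0, 0.05],
    [0, 0, 0, 0, 0.05],
    [0, 0, 0, 0, 0.05]
  ],
  "force": 15
}}

```text
time_s: 32.28
tool_pos: [445.9, 45.0, 19.3]
tool_rot: [[0.996, -0.086, 0.0], [-0.086, -0.996, 0.0], [0.0, -0.0, -1.0]]
contact_force: [0.2, -0.5, 0.8]
finger_gap: 61.4
```

```bash
python3 o.py
```

```text
32.2833 [445.9  45.   19.3] F [ 0.2 -0.5  0.8] M [ 0.01  0.14 -0.07] gap 61.4 yaw -94.9 j [ -1.  -0. 108.   0.  72.  93.]
```

Call:
{"method": "step_arm", "body": {
  "steps": [
    [0, 0, -0.0325, 0, 0.05],
    [0, 0, -0.0325, 0, 0.05],
    [0, 0, -0.0325, 0, 0.05],
    [0, 0, -0.0325, 0, 0.05],
    [0.0286, -0.0179, 0, 0, 0.05],
    [0.0286, -0.0179, 0, 0, 0.05],
    [0.0286, -0.0179, 0, 0, 0.05],
    [0.0286, -0.0179, 0, 0, 0.05],
    [0, 0, 0, 0, 0.05],
    [0, 0, 0.014, 0, 0.05],
    [0, 0, 0, 0, 0.05],
    [0, 0, 0, 0, 0.05]
  ],
  "force": 20
}}

```text
time_s: 33.28
tool_pos: [564.8, 106.2, 134.0]
tool_rot: [[0.996, -0.086, -0.003], [-0.086, -0.996, -0.0], [-0.003, 0.001, -1.0]]
contact_force: [-0.9, -0.3, -0.3]
finger_gap: 61.2
```

```bash
python3 lid.py
```

```text
jar 0 326 topz 138.9 tilt deg [-0.4  0.3] ctr [570.2 103.4]
jar 1 436 topz 107.6 tilt deg [ 0.3 -0.1] ctr [579.1 205.5]
jar 2 509 topz 107.7 tilt deg [ 0.3 -0. ] ctr [590.8 304.6]
33.3333 [565.3 106.2 135. ] F [-0.3  0.4 -0.3] M [0.03 0.14 0.05] gap 60.9 yaw -95.0 j [  5.  10.  83.   0.  87. 100.]
```

Call:
{"method": "step_arm", "body": {
  "steps": [
    [0, 0, 0.005, 0, 0.05],
    [0, 0, 0.005, 0, 0.05],
    [0, 0, 0.005, 0, 0.05],
    [0, 0, 0.003, 0, 0.05],
    [0, 0, 0, 0, 0.05],
    [0, 0, 0, 0, 0.05]
  ]
}}

```text
time_s: 33.83
tool_pos: [565.7, 106.4, 116.9]
tool_rot: [[0.996, -0.087, -0.001], [-0.087, -0.996, 0.0], [-0.001, 0.0, -1.0]]
contact_force: [-0.0, 0.1, -0.4]
finger_gap: 61.5
```

Call:
{"method": "step_arm", "body": {
  "steps": [
    [0, 0, 0.001, 0, 0.05],
    [0, 0, 0.001, 0, 0.05],
    [0, 0, 0, 0, 0.05],
    [0, 0, 0, 0, 0.05]
  ]
}}

```text
time_s: 34.17
tool_pos: [566.0, 106.6, 115.3]
tool_rot: [[0.996, -0.086, -0.0], [-0.086, -0.996, 0.0], [-0.0, -0.0, -1.0]]
contact_force: [-1.3, 0.6, -1.0]
finger_gap: 61.6
```

```bash
python3 lid.py
```

```text
jar 0 325 topz 120.5 tilt deg [0.5 0. ] ctr [570.9 103.5]
jar 1 436 topz 107.7 tilt deg [0.5 0. ] ctr [579.5 205.8]
jar 2 503 topz 107.7 tilt deg [ 0.7 -0.1] ctr [590.6 304.7]
34.2167 [566.  106.6 115.3] F [-0.8  1.5 -0.1] M [0.1  0.25 0.02] gap 61.5 yaw -95.0 j [  5.  11.  84.   0.  85. 100.]
```

Call:
{"method": "step_arm", "body": {
  "steps": [
    [0, 0, 0.001, 0, 0.05],
    [0, 0, 0.001, 0, 0.05],
    [0, 0, 0, 0, 0.05]
  ]
}}

```text
time_s: 34.47
tool_pos: [566.0, 106.6, 113.9]
tool_rot: [[0.996, -0.086, 0.0], [-0.086, -0.996, 0.0], [0.0, -0.0, -1.0]]
contact_force: [-2.7, 0.9, 3.3]
finger_gap: 61.3
```

Call:
{"method": "step_arm", "body": {
  "steps": [
    [0, 0, 0, -5, 0.05],
    [0, 0, 0, -5, 0.05],
    [0, 0, 0, -5, 0.05],
    [0, 0, 0, -5, 0.05]
  ]
}}

```text
time_s: 34.8
tool_pos: [566.1, 106.9, 113.9]
tool_rot: [[0.965, 0.264, 0.001], [0.264, -0.965, 0.001], [0.001, -0.001, -1.0]]
contact_force: [-1.6, 2.1, 3.1]
finger_gap: 61.0
```

Call:
{"method": "step_arm", "body": {
  "steps": [
    [0, 0, 0, -5, 0.05],
    [0, 0, 0, -5, 0.05],
    [0, 0, 0, -5, 0.05],
    [0, 0, 0, 0, 0.05]
  ]
}}

```text
time_s: 35.13
tool_pos: [566.5, 106.3, 114.1]
tool_rot: [[0.865, 0.502, 0.002], [0.502, -0.865, -0.0], [0.001, 0.001, -1.0]]
contact_force: [-0.6, -0.1, 3.1]
finger_gap: 60.9
```

```bash
python3 lid.py
```

```text
jar 0 366 topz 119.2 tilt deg [-0.1  0. ] ctr [569.2 106.8]
jar 1 436 topz 107.5 tilt deg [-0.1  0. ] ctr [579.3 205.5]
jar 2 507 topz 107.7 tilt deg [-0.1 -0.3] ctr [590.9 304.5]
35.1833 [566.5 106.2 114. ] F [-1.3 -0.5  3.2] M [-0.05  0.35  0.07] gap 61.3 yaw -60.1 j [ 5. 11. 84. -0. 85. 65.]
```

Call:
{"method": "step_arm", "body": {
  "steps": [
    [0, 0, 0, -5, 0.05],
    [0, 0, 0, -5, 0.05],
    [0, 0, 0, -5, 0.05],
    [0, 0, 0, -5, 0.05]
  ]
}}

```text
time_s: 35.52
tool_pos: [566.2, 106.7, 113.8]
tool_rot: [[0.641, 0.768, 0.001], [0.768, -0.641, 0.001], [0.001, 0.0, -1.0]]
contact_force: [-1.8, 1.9, 5.0]
finger_gap: 61.4
```

Call:
{"method": "step_arm", "body": {
  "steps": [
    [0, 0, 0, -5, 0.05],
    [0, 0, 0, -5, 0.05],
    [0, 0, 0, -5, 0.05],
    [0, 0, 0, 0, 0.05]
  ]
}}

```text
time_s: 35.85
tool_pos: [566.1, 106.0, 113.1]
tool_rot: [[0.423, 0.906, 0.0], [0.906, -0.423, -0.001], [-0.001, 0.001, -1.0]]
contact_force: [0.1, 0.1, -0.6]
finger_gap: 61.1
```

```bash
python3 lid.py
```

```text
jar 0 344 topz 118.1 tilt deg [-0.   0.1] ctr [567.  108.5]
jar 1 438 topz 107.6 tilt deg [ 0.1 -0. ] ctr [579.3 205.6]
jar 2 508 topz 107.6 tilt deg [ 0.2 -0.1] ctr [590.7 304.5]
35.9 [566.  106.1 113. ] F [-0.7 -0.2 -0.2] M [-0.18  0.26  0.06] gap 61.7 yaw -25.2 j [ 5. 11. 84. -0. 85. 30.]
```

Call:
{"method": "step_arm", "body": {
  "steps": [
    [0, 0, 0.001, 0, 0.05],
    [0, 0, 0.001, 0, 0.05],
    [0, 0, 0, 0, 0.07],
    [0, 0, 0, 0, 0.07],
    [0, 0, 0, 0, 0.07],
    [0, 0, 0.003, 0, 0.07],
    [0, 0, 0, 0, 0.07]
  ]
}}

```text
time_s: 36.48
tool_pos: [565.8, 106.5, 107.7]
tool_rot: [[0.422, 0.907, -0.001], [0.907, -0.422, 0.0], [-0.0, -0.001, -1.0]]
contact_force: [-0.5, -0.6, -0.4]
finger_gap: 70.2
```

```bash
python3 lid.py
```

```text
jar 0 361 topz 112.5 tilt deg [ 1.1 -0.3] ctr [567.3 107.6]
jar 1 437 topz 107.6 tilt deg [0.1 0.4] ctr [579.3 205.5]
jar 2 506 topz 107.7 tilt deg [-0.1 -0. ] ctr [590.6 304.5]
36.5333 [565.8 106.4 107.9] F [0.6 0.7 0.1] M [-0.08  0.1   0.04] gap 70.2 yaw -25.0 j [ 5. 11. 85.  0. 84. 30.]
```

Call:
{"method": "step_arm", "body": {
  "steps": [
    [0, 0, 0, 0, 0.05],
    [0, 0, 0, 0, 0.05],
    [0, 0, 0, 0, 0.05],
    [0, 0, 0.0003, 5, 0.05],
    [0, 0, 0.0003, 5, 0.05],
    [0, 0, 0.0003, 5, 0.05],
    [0, 0, 0.0003, 5, 0.05],
    [0, 0, 0.0003, 5, 0.05],
    [0, 0, 0.0003, 5, 0.05],
    [0, 0, 0.0003, 5, 0.05],
    [0, 0, 0.0003, 5, 0.05]
  ],
  "force": 20
}}

```text
time_s: 37.45
tool_pos: [566.0, 106.4, 105.9]
tool_rot: [[0.908, 0.419, 0.0], [0.419, -0.908, 0.0], [0.0, 0.0, -1.0]]
contact_force: [-0.3, -0.6, -0.1]
finger_gap: 61.2
```

Call:
{"method": "step_arm", "body": {
  "steps": [
    [0, 0, 0.0003, 5, 0.05],
    [0, 0, 0.0003, 5, 0.05],
    [0, 0, 0.0003, 5, 0.05],
    [0, 0, 0.0003, 5, 0.05],
    [0, 0, 0.0003, 5, 0.05],
    [0, 0, 0.0003, 5, 0.05],
    [0, 0, 0.0003, 5, 0.05]
  ]
}}

```text
time_s: 38.03
tool_pos: [565.8, 106.4, 103.7]
tool_rot: [[0.984, -0.177, -0.0], [-0.177, -0.984, -0.0], [-0.0, 0.0, -1.0]]
contact_force: [0.3, 0.2, -0.3]
finger_gap: 61.3
```

```bash
python3 lid.py
```

```text
jar 0 295 topz 108.0 tilt deg [-0.3 -0.1] ctr [572.2 102.6]
jar 1 439 topz 107.7 tilt deg [-0.8  0. ] ctr [579.3 205.6]
jar 2 508 topz 107.7 tilt deg [0.2 0.5] ctr [590.8 304.6]
38.0833 [565.9 106.4 103.7] F [-0.9  0.2  0.2] M [0.01 0.13 0.05] gap 61.4 yaw -100.4 j [  5.  11.  85.   0.  84. 105.]
```

Call:
{"method": "step_arm", "body": {
  "steps": [
    [0, 0, 0.0003, 5, 0.05],
    [0, 0, 0.0003, 5, 0.05],
    [0, 0, 0.0002, 4, 0.05],
    [0, 0, 0.0002, 4, 0.05],
    [0, 0, 0, 0, 0.05]
  ]
}}

```text
time_s: 38.5
tool_pos: [565.8, 107.1, 103.6]
tool_rot: [[0.884, -0.468, -0.0], [-0.468, -0.884, 0.001], [-0.001, -0.001, -1.0]]
contact_force: [-2.0, 1.6, 4.1]
finger_gap: 61.2
```

```bash
python3 lid.py
```

```text
jar 0 196 topz 107.5 tilt deg [-0.6  0.3] ctr [577.9  99.6]
jar 1 437 topz 107.6 tilt deg [ 0.1 -0.3] ctr [579.4 205.6]
jar 2 500 topz 107.7 tilt deg [ 0.4 -0.1] ctr [590.8 304.4]
38.55 [565.8 107.1 103.6] F [-3.1  1.6  4.5] M [0.34 0.62 0.14] gap 61.3 yaw -117.8 j [  5.  11.  85.   0.  84. 123.]
```

Call:
{"method": "step_arm", "body": {
  "steps": [
    [0, 0, 0, 4, 0.05],
    [0, 0, 0, 4, 0.05],
    [0, 0, 0, 0, 0.05]
  ]
}}

```text
time_s: 38.8
tool_pos: [566.6, 106.5, 103.5]
tool_rot: [[0.811, -0.584, 0.002], [-0.584, -0.811, -0.0], [0.002, -0.001, -1.0]]
contact_force: [-0.1, 0.6, 3.3]
finger_gap: 61.2
```

```bash
python3 lid.py
```

```text
jar 0 113 topz 107.4 tilt deg [0.3 0. ] ctr [581.3  95.5]
jar 1 439 topz 107.7 tilt deg [-0.  -0.2] ctr [579.2 205.6]
jar 2 509 topz 107.8 tilt deg [ 0.1 -0.3] ctr [590.8 304.6]
38.85 [566.6 106.5 103.5] F [-0.7 -0.7  4.3] M [0.11 0.17 0.72] gap 61.3 yaw -125.7 j [  5.  11.  85.  -0.  83. 131.]
```

Call:
{"method": "step_arm", "body": {
  "steps": [
    [0, 0, 0, 4, 0.05],
    [0, 0, 0, 2, 0.05],
    [0, 0, 0, 0, 0.05]
  ]
}}

```text
time_s: 39.1
tool_pos: [566.6, 106.4, 103.5]
tool_rot: [[0.746, -0.666, 0.002], [-0.666, -0.746, -0.0], [0.001, -0.001, -1.0]]
contact_force: [-0.5, 0.4, 3.8]
finger_gap: 62.2
```

```bash
python3 lid.py
```

```text
jar 0 67 topz 107.4 tilt deg [1.4 0.1] ctr [583.4  97.4]
jar 1 434 topz 107.5 tilt deg [0.4 0.2] ctr [579.1 205.4]
jar 2 508 topz 107.7 tilt deg [-0.   0.6] ctr [590.8 304.6]
39.15 [566.6 106.4 103.5] F [ 0.1 -0.   4.6] M [0.05 0.14 0.87] gap 62.2 yaw -131.7 j [  5.  11.  85.  -0.  83. 137.]
```

All three lids are home (jar0: 0.87 N m at the stop, top 107.4). Now the headphones; retreat and measure crowns and bar.

Call:
{"method": "step_arm", "body": {
  "steps": [
    [0, 0, 0, 0, 0.07],
    [0, 0, 0, 0, 0.07],
    [0, 0, -0.03, -7, 0.07],
    [0, 0, -0.03, -7, 0.07],
    [0, 0, -0.03, -7, 0.07],
    [0, 0, -0.03, -7, 0.07],
    [0, 0, 0, -7, 0.07],
    [0, 0, 0, -7, 0.07],
    [0, 0, 0, -7, 0.07],
    [0, 0, 0, -7, 0.07],
    [0, 0, 0, -7, 0.07],
    [0, 0, 0, -7, 0.07]
  ]
}}

```text
time_s: 40.15
tool_pos: [565.7, 106.2, 221.7]
tool_rot: [[0.88, 0.475, -0.002], [0.475, -0.88, -0.0], [-0.002, -0.001, -1.0]]
contact_force: [0.2, 0.3, -0.1]
finger_gap: 70.0
```

Call:
{"method": "step_arm", "body": {
  "steps": [
    [0, 0, 0, -7, 0.07],
    [0, 0, 0, -7, 0.07],
    [0, 0, 0, -7, 0.07],
    [0, 0, 0, -7, 0.07],
    [0, 0, 0, -7, 0.07],
    [0, 0, 0, -7, 0.07],
    [0, 0, 0, -7, 0.07],
    [0, 0, 0, -7, 0.07],
    [0, 0, 0, -7, 0.07],
    [0, 0, 0, 0, 0.07]
  ]
}}

```text
time_s: 40.98
tool_pos: [565.7, 106.2, 221.7]
tool_rot: [[-0.02, 1.0, -0.002], [1.0, 0.02, -0.0], [-0.0, -0.002, -1.0]]
contact_force: [0.4, 0.0, 0.2]
finger_gap: 70.2
```

```bash
cat > hp.py <<'E'
from h import *
import o
for n in('scene','top'):
    p,d=grab(n,'hp_'+n);C=cloud(n,d);v=p.max(2)
    for nm,(x,y) in dict(white=(687,-70),blue=(597,-320)).items():
        m=(np.hypot(C[...,0]-x,C[...,1]-y)<75)&(C[...,2]>140)&(C[...,2]<175)
        q=C[m&(v<75)] 
        if len(q)<10: print(n,nm,len(q));continue
        r=cv2.minAreaRect(q[:,:2].astype(np.float32)); print(n,nm,'crown',len(q),q.mean(0).round(1),'rect',np.round(r[0],1),np.round(r[1],1),round(r[2],1))
        q=C[m];a=q[:,:2]-q[:,:2].mean(0);e,V=np.linalg.eigh(a.T@a);print('   all',q.mean(0).round(1),'axis',np.degrees(np.arctan2(V[1,1],V[0,1])).round(1))
    m=(C[...,0]>400)&(C[...,0]<500)&(C[...,1]>-460)&(C[...,1]<-150)&(C[...,2]>150)&(C[...,2]<180);q=C[m];s=np.polyfit(q[:,1],q[:,0],1)
    print(n,'bar x=',s.round(4),'res',np.std(q[:,0]-np.polyval(s,q[:,1])).round(1),'y',q[:,1].min().round(1),q[:,1].max().round(1),'z95',np.percentile(q[:,2],95).round(1))
    m=(C[...,0]>380)&(C[...,0]<520)&(C[...,1]<-455)&(C[...,1]>-600)&(C[...,2]>130)&(C[...,2]<260);q=C[m];print('post',q.min(0).round(),q.max(0).round())
E
python3 hp.py; python3 - <<'E'
import cv2
p=cv2.imread('pics/hp_scene.png')[120:310,120:330]
cv2.imwrite('pics/hpc.png',cv2.resize(p,None,fx=3,fy=3))
E
```

```text
40.9833 [565.7 106.2 221.7] F [0.4 0.  0.2] M [-0.07  0.08 -0.01] gap 70.2 yaw 1.1 j [ 5.  8. 75.  0. 97.  4.]
scene white crown 189 [692.9 -71.9 162.7] rect [690.3 -71. ] [28.9 62.3] 0.3
   all [690.4 -61.8 158.3] axis 93.0
scene blue crown 191 [ 603.1 -320.1  162.9] rect [ 599.7 -322. ] [29.6 61.6] 5.8
   all [ 601.2 -311.   157.9] axis 99.7
scene bar x= [-5.20000e-03  4.56254e+02] res 4.0 y -459.8 -182.5 z95 174.3
post [ 439. -495.  131.] [ 474. -455.  183.]
top white crown 123 [683.7 -69.8 165.8] rect [684.4 -70.4] [53.8 25.2] 89.3
   all [685.1 -70.5 160. ] axis 91.4
top blue crown 138 [ 594.9 -322.7  165.2] rect [ 596.  -324.4] [27.1 63.7] 5.0
   all [ 596.3 -319.6  159.8] axis 97.2
top bar x= [-5.200000e-03  4.510559e+02] res 4.6 y -459.8 -182.2 z95 177.2
post [ 437. -494.  132.] [ 469. -455.  189.]
```

View pics/hpc.png

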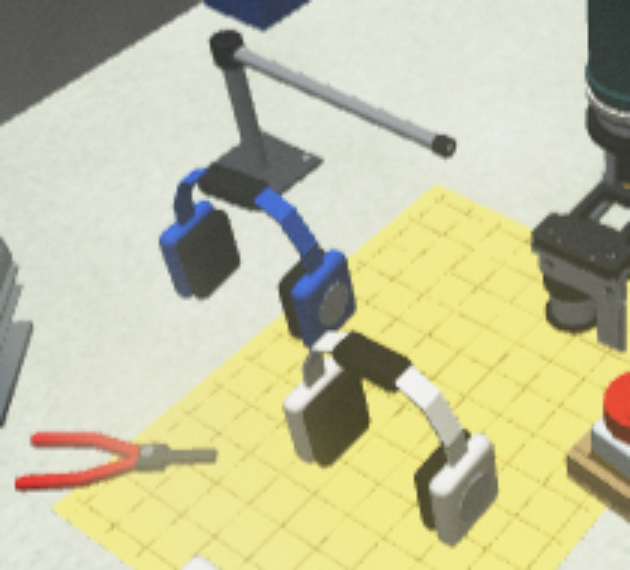

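The crop shows the blue headphones (crown at 235,185) nearest the rail and the white ones (crown at 372,358). The bar's free end is at (445,145), clear on both sides. Blue hangs first, deep on the bar; white goes next to it.

Call:
{"method": "step_arm", "body": {
  "steps": [
    [-0.039, 0.0021, 0, 0, 0.07],
    [-0.039, 0.0021, 0, 0, 0.07],
    [-0.039, 0.0021, 0, 0, 0.07],
    [-0.039, 0.0021, 0, 0, 0.07],
    [-0.039, 0.0021, 0, 0, 0.07],
    [-0.039, 0.0021, 0, 0, 0.07],
    [-0.039, 0.0021, 0, 0, 0.07],
    [-0.039, 0.0021, 0, 0, 0.07],
    [-0.039, 0.0021, 0, 0, 0.07],
    [-0.039, 0.0021, 0, 0, 0.07],
    [-0.039, 0.0021, 0, 0, 0.07],
    [0, 0, 0, -5, 0.07]
  ],
  "force": 30
}}

```text
time_s: 42.08
tool_pos: [595.4, -329.6, 220.1]
tool_rot: [[-0.096, 0.995, -0.003], [0.995, 0.096, -0.002], [-0.002, -0.003, -1.0]]
contact_force: [-0.1, 1.2, -0.6]
finger_gap: 70.3
```

Call:
{"method": "step_arm", "body": {
  "steps": [
    [0, 0, 0, 0, 0.07],
    [0, 0, 0, 0, 0.07],
    [0, 0, 0, 0, 0.07]
  ]
}}

```text
time_s: 42.33
tool_pos: [597.1, -321.1, 222.8]
tool_rot: [[-0.104, 0.995, 0.0], [0.995, 0.104, 0.001], [0.001, 0.0, -1.0]]
contact_force: [0.0, 0.6, 0.0]
finger_gap: 70.1
```

```bash
python3 hp.py|egrep 'gap|blue'
```

```text
42.3333 [ 597.1 -321.1  222.8] F [0.  0.6 0. ] M [-0.05  0.03 -0.  ] gap 70.1 yaw 6.0 j [-33.  22.  58.   0. 100. -39.]
scene blue crown 194 [ 602.9 -320.3  162.7] rect [ 600.2 -320.4] [31.1 66. ] 5.1
top blue crown 44 [ 598.5 -313.3  165.2] rect [ 599.7 -311.3] [32.8 28.9] 78.4
```

Call:
{"method": "step_arm", "body": {
  "steps": [
    [0, 0, 0.0195, 0, 0.07],
    [0, 0, 0.0195, 0, 0.07],
    [0, 0, 0.0195, 0, 0.07],
    [0, 0, 0, 0, 0.07],
    [0, 0, 0, 0, 0.07],
    [0, 0, 0, 0, 0.02],
    [0, 0, 0, 0, 0.02],
    [0, 0, 0, 0, 0.02],
    [0, 0, 0, 0, 0.02],
    [0, 0, 0, 0, 0.02],
    [0, 0, 0, 0, 0.02],
    [0, 0, 0, 0, 0.02]
  ],
  "force": 30
}}

```text
time_s: 43.43
tool_pos: [597.1, -322.2, 164.5]
tool_rot: [[-0.105, 0.994, 0.001], [0.994, 0.105, -0.0], [-0.0, 0.001, -1.0]]
contact_force: [-0.2, 0.0, 0.4]
finger_gap: 29.6
```

```bash
python3 o.py
```

```text
43.4333 [ 597.1 -322.2  164.5] F [-0.2  0.   0.4] M [-0.1   0.12  0.03] gap 29.6 yaw 6.0 j [-33.  22.  64.   0.  94. -39.]
```

Call:
{"method": "step_arm", "body": {
  "steps": [
    [0, 0, -0.015, 0, 0.02],
    [0, 0, -0.025, 0, 0.02],
    [0, 0, -0.03, 0, 0.02],
    [0, 0, -0.03, 0, 0.02],
    [0, 0, -0.03, 0, 0.02],
    [0, 0, -0.03, 0, 0.02],
    [0, 0, -0.025, 0, 0.02],
    [0, 0, -0.015, 0, 0.02],
    [0, 0, 0, 3, 0.02],
    [0, 0, 0, 5, 0.02],
    [0, 0, 0, 5, 0.02],
    [0, 0, 0, 5, 0.02]
  ]
}}

```text
time_s: 44.43
tool_pos: [596.8, -322.2, 362.8]
tool_rot: [[0.212, 0.977, -0.002], [0.977, -0.212, 0.001], [0.001, -0.002, -1.0]]
contact_force: [-0.3, -0.2, -3.8]
finger_gap: 29.6
```

Call:
{"method": "step_arm", "body": {
  "steps": [
    [0, 0, 0, 6, 0.02],
    [0, 0, 0, 6, 0.02],
    [0, 0, 0, 6, 0.02],
    [0, 0, 0, 6, 0.02],
    [0, 0, 0, 6, 0.02],
    [0, 0, 0, 6, 0.02],
    [0, 0, 0, 6, 0.02],
    [0, 0, 0, 6, 0.02],
    [0, 0, 0, 6, 0.02],
    [0, 0, 0, 6, 0.02],
    [0, 0, 0, 6, 0.02],
    [0, 0, 0, 6, 0.02]
  ]
}}

```text
time_s: 45.43
tool_pos: [596.8, -322.1, 362.7]
tool_rot: [[0.995, 0.1, -0.002], [0.1, -0.995, 0.002], [-0.002, -0.002, -1.0]]
contact_force: [-0.6, 0.8, -2.2]
finger_gap: 29.5
```

Call:
{"method": "step_arm", "body": {
  "steps": [
    [0, 0, 0, 4, 0.02],
    [0, 0, 0, 2, 0.02],
    [0, 0, 0, 0, 0.02],
    [0, 0, 0, 0, 0.02]
  ]
}}

```text
time_s: 45.77
tool_pos: [596.9, -322.1, 363.1]
tool_rot: [[1.0, 0.002, -0.002], [0.002, -1.0, 0.001], [-0.002, -0.001, -1.0]]
contact_force: [0.2, 0.1, -2.5]
finger_gap: 30.1
```

```bash
python3 o.py; python3 - <<'E'
from h import *
p,d=grab('scene','lift')
cv2.imwrite('pics/liftc.png',cv2.resize(p[60:280,120:330,::-1],None,fx=2.6,fy=2.6))
E
```

```text
45.7667 [ 596.9 -322.1  363.1] F [ 0.2  0.1 -2.5] M [ 0.02  0.11 -0.02] gap 30.1 yaw -89.9 j [-33.  24.  39.   0. 117.  57.]
```

View pics/liftc.png

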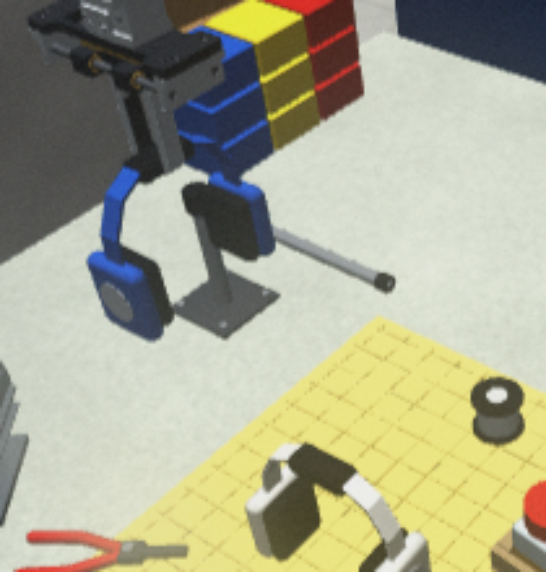

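Call:
{"method": "step_arm", "body": {
  "steps": [
    [-0.012, 0.006, 0, 0, 0.02],
    [-0.024, 0.0125, 0, 0, 0.02],
    [-0.024, 0.0125, 0, 0, 0.02],
    [-0.024, 0.0125, 0, 0, 0.02],
    [-0.024, 0.0125, 0, 0, 0.02],
    [-0.021, 0.011, 0, 0, 0.02],
    [-0.012, 0.006, 0, 0, 0.02],
    [0, 0, 0, 0, 0.02],
    [0, 0, 0, 0, 0.02],
    [0, 0, 0, 0, 0.02]
  ]
}}

```text
time_s: 46.65
tool_pos: [456.9, -394.6, 364.0]
tool_rot: [[1.0, 0.002, 0.001], [0.002, -1.0, 0.001], [0.001, -0.001, -1.0]]
contact_force: [0.1, 0.1, -3.5]
finger_gap: 29.5
```

Call:
{"method": "step_arm", "body": {
  "steps": [
    [0, 0, 0.01, 0, 0.02],
    [0, 0, 0.016, 0, 0.02],
    [0, 0, 0.016, 0, 0.02],
    [0, 0, 0.016, 0, 0.02],
    [0, 0, 0.016, 0, 0.02],
    [0, 0, 0, 0, 0.02]
  ]
}}

```text
time_s: 47.15
tool_pos: [456.4, -393.1, 285.3]
tool_rot: [[1.0, 0.003, -0.005], [0.003, -1.0, 0.007], [-0.005, -0.007, -1.0]]
contact_force: [0.1, 0.5, -3.7]
finger_gap: 29.8
```

```bash
python3 o.py
```

```text
47.15 [ 456.4 -393.1  285.3] F [ 0.1  0.5 -3.7] M [ 0.04  0.25 -0.02] gap 29.8 yaw -89.8 j [-46.  12.  64.   0. 105.  44.]
```

Call:
{"method": "step_arm", "body": {
  "steps": [
    [0, 0, 0.016, 0, 0.02],
    [0, 0, 0.016, 0, 0.02],
    [0, 0, 0.016, 0, 0.02],
    [0, 0, 0.016, 0, 0.02],
    [0, 0, 0.015, 0, 0.02],
    [0, 0, 0.008, 0, 0.02],
    [0, 0, 0, 0, 0.02],
    [0, 0, 0, 0, 0.02]
  ]
}}

```text
time_s: 47.82
tool_pos: [456.6, -394.9, 203.6]
tool_rot: [[1.0, 0.002, 0.0], [0.002, -1.0, 0.0], [0.0, -0.0, -1.0]]
contact_force: [0.3, -0.3, -2.7]
finger_gap: 29.6
```

Call:
{"method": "step_arm", "body": {
  "steps": [
    [0, 0, 0.003, 0, 0.02],
    [0, 0, 0.003, 0, 0.02],
    [0, 0, 0, 0, 0.02],
    [0, 0, 0, 0, 0.02]
  ]
}}

```text
time_s: 48.15
tool_pos: [456.0, -395.3, 197.6]
tool_rot: [[1.0, 0.001, 0.0], [0.001, -1.0, -0.0], [0.0, 0.0, -1.0]]
contact_force: [0.9, 0.1, -2.6]
finger_gap: 29.8
```

```bash
python3 o.py
```

```text
48.15 [ 456.  -395.3  197.6] F [ 0.9  0.1 -2.6] M [-0.02  0.16 -0.03] gap 29.8 yaw -90.0 j [-46.  12.  73.   0.  95.  44.]
```

Call:
{"method": "step_arm", "body": {
  "steps": [
    [0, 0, 0.002, 0, 0.02],
    [0, 0, 0.0015, 0, 0.02],
    [0, 0, 0, 0, 0.02],
    [0, 0, 0, 0, 0.02]
  ]
}}

```text
time_s: 48.48
tool_pos: [455.8, -395.1, 193.5]
tool_rot: [[1.0, 0.001, -0.0], [0.001, -1.0, 0.0], [-0.0, -0.0, -1.0]]
contact_force: [0.4, -0.5, -3.3]
finger_gap: 29.7
```

Call:
{"method": "step_arm", "body": {
  "steps": [
    [0, 0, 0.0015, 0, 0.02],
    [0, 0, 0, 0, 0.02],
    [0, 0, 0, 0, 0.02]
  ]
}}

```text
time_s: 48.73
tool_pos: [456.0, -395.3, 192.5]
tool_rot: [[1.0, 0.001, 0.0], [0.001, -1.0, -0.0], [0.0, 0.0, -1.0]]
contact_force: [-0.4, 0.2, -3.0]
finger_gap: 29.8
```

```bash
python3 o.py;  python3 - <<'E'
from h import *
p,d=grab('scene','hang')
cv2.imwrite('pics/hangc.png',cv2.resize(p[60:280,120:330,::-1],None,fx=2.6,fy=2.6))
E
```

```text
48.7333 [ 456.  -395.3  192.5] F [-0.4  0.2 -3. ] M [ 0.01  0.18 -0.06] gap 29.8 yaw -90.0 j [-46.  12.  74.   0.  94.  44.]
```

View pics/hangc.png

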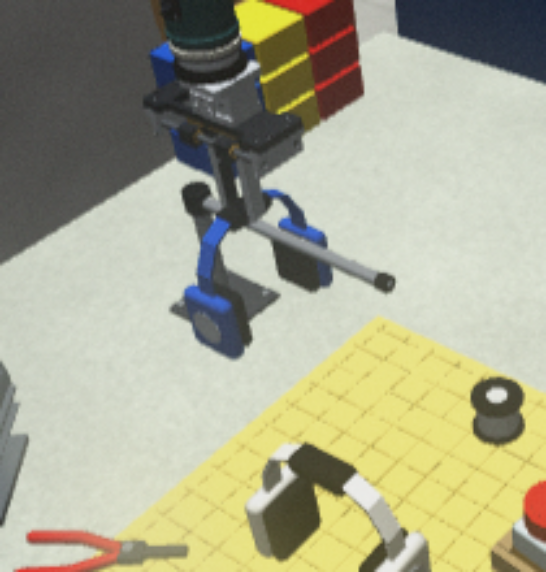

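The crown is straddling the bar, still carried by the gripper. Lowering the last millimetres.

Call:
{"method": "step_arm", "body": {
  "steps": [
    [0, 0, 0.001, 0, 0.02],
    [0, 0, 0.001, 0, 0.02],
    [0, 0, 0, 0, 0.02],
    [0, 0, 0, 0, 0.02]
  ]
}}

```text
time_s: 49.12
tool_pos: [456.1, -395.3, 192.3]
tool_rot: [[1.0, 0.001, 0.001], [0.001, -1.0, -0.001], [0.001, 0.001, -1.0]]
contact_force: [-1.6, 1.6, 4.9]
finger_gap: 29.7
```

```bash
python3 o.py
```

```text
49.1167 [ 456.1 -395.3  192.3] F [-1.6  1.6  4.9] M [0.37 0.51 0.02] gap 29.7 yaw -90.0 j [-46.  12.  74.   0.  94.  44.]
```

Call:
{"method": "step_arm", "body": {
  "steps": [
    [0, 0, -0.001, 0, 0.02],
    [0, 0, 0, 0, 0.033],
    [0, 0, 0, 0, 0.036],
    [0, 0, 0, 0, 0.044],
    [0, 0, 0, 0, 0.05],
    [0, 0, 0, 0, 0.05],
    [0, 0, -0.01, 0, 0.05],
    [0, 0, -0.02, 0, 0.05],
    [0, 0, -0.03, 0, 0.05],
    [0, 0, -0.03, 0, 0.05],
    [0, 0, 0, 0, 0.05]
  ],
  "force": 30
}}

```text
time_s: 50.03
tool_pos: [457.5, -396.8, 290.0]
tool_rot: [[1.0, 0.001, 0.01], [0.001, -1.0, -0.01], [0.01, 0.01, -1.0]]
contact_force: [-0.0, -0.5, 1.2]
finger_gap: 50.2
```

```bash
python3 o.py;  python3 - <<'E'
from h import *
p,d=grab('scene','hang2');C=cloud('scene',d)
cv2.imwrite('pics/hang2c.png',cv2.resize(p[100:240,160:300,::-1],None,fx=3.5,fy=3.5))
E
```

```text
50.0333 [ 457.5 -396.8  290. ] F [-0.  -0.5  1.2] M [0.   0.18 0.01] gap 50.2 yaw -90.0 j [-46.  12.  64.   0. 104.  44.]
```

View pics/hang2c.png

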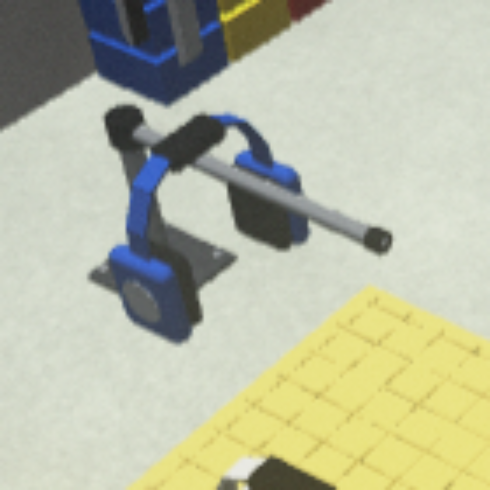

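Blue hangs level over the bar (crown at 190,140). Now white.

Call:
{"method": "step_arm", "body": {
  "steps": [
    [0.021, -0.0296, 0, 0, 0.07],
    [0.021, -0.0296, 0, 0, 0.07],
    [0.021, -0.0296, 0, 0, 0.07],
    [0.021, -0.0296, 0, 0, 0.07],
    [0.021, -0.0296, 0, 0, 0.07],
    [0.021, -0.0296, 0, 0, 0.07],
    [0.021, -0.0296, 0, 0, 0.07],
    [0.021, -0.0296, 0, 0, 0.07],
    [0.021, -0.0296, 0, 0, 0.07],
    [0.021, -0.0296, 0, 0, 0.07],
    [0.021, -0.0296, 0, 0, 0.07]
  ]
}}

```text
time_s: 51.0
tool_pos: [687.1, -67.7, 279.9]
tool_rot: [[1.0, 0.001, -0.002], [0.001, -1.0, 0.0], [-0.002, -0.0, -1.0]]
contact_force: [0.7, 0.2, 0.5]
finger_gap: 70.0
```

Call:
{"method": "step_arm", "body": {
  "steps": [
    [0, 0, 0.02, -7, 0.07],
    [0, 0, 0.02, -7, 0.07],
    [0, 0, 0.02, -7, 0.07],
    [0, 0, 0, -7, 0.07],
    [0, 0, 0, -7, 0.07],
    [0, 0, 0, -7, 0.07],
    [0, 0, 0, -7, 0.07],
    [0, 0, 0, -7, 0.07],
    [0, 0, 0, -7, 0.07],
    [0, 0, 0, -7, 0.07],
    [0, 0, 0, -7, 0.07],
    [0, 0, 0, -7, 0.07]
  ]
}}

```text
time_s: 52.0
tool_pos: [686.2, -69.3, 219.7]
tool_rot: [[0.098, 0.995, -0.003], [0.995, -0.098, 0.001], [0.0, -0.003, -1.0]]
contact_force: [-0.4, 0.7, 0.4]
finger_gap: 70.1
```

Call:
{"method": "step_arm", "body": {
  "steps": [
    [0, 0, 0, -7, 0.07],
    [0, 0, 0, 0, 0.07],
    [0, 0, 0, 0, 0.07]
  ]
}}

```text
time_s: 52.25
tool_pos: [686.3, -69.3, 220.1]
tool_rot: [[-0.015, 1.0, -0.002], [1.0, 0.015, 0.0], [0.0, -0.002, -1.0]]
contact_force: [0.8, -0.5, 0.6]
finger_gap: 70.2
```

```bash
python3 hp.py|egrep 'gap|white'
```

```text
52.25 [686.3 -69.3 220.1] F [ 0.8 -0.5  0.6] M [-0.06  0.06 -0.02] gap 70.2 yaw 0.9 j [-10.  23.  56.   0. 100. -11.]
scene white crown 204 [692.1 -71.  162.9] rect [689.4 -71. ] [28.7 59.9] 3.3
top white 0
```

Descend, grip, and lift.

Call:
{"method": "step_arm", "body": {
  "steps": [
    [-0.0015, 0, 0.0185, 0, 0.07],
    [0, 0, 0.0185, 0, 0.07],
    [0, 0, 0.0185, 0, 0.07],
    [0, 0, 0, 0, 0.07],
    [0, 0, 0, 0, 0.07],
    [0, 0, 0, 0, 0.02],
    [0, 0, 0, 0, 0.02],
    [0, 0, 0, 0, 0.02],
    [0, 0, 0, 0, 0.02],
    [0, 0, 0, 0, 0.02],
    [0, 0, 0, 0, 0.02],
    [0, 0, 0, 0, 0.02]
  ],
  "force": 30
}}

```text
time_s: 53.35
tool_pos: [686.8, -70.9, 166.1]
tool_rot: [[-0.018, 1.0, 0.0], [1.0, 0.018, 0.0], [-0.0, 0.0, -1.0]]
contact_force: [-0.1, -0.3, 0.6]
finger_gap: 29.5
```

```bash
python3 o.py
```

```text
53.35 [686.8 -70.9 166.1] F [-0.1 -0.3  0.6] M [-0.06  0.06  0.08] gap 29.5 yaw 1.0 j [-11.  24.  62.   0.  94. -12.]
```

Call:
{"method": "step_arm", "body": {
  "steps": [
    [0, 0, -0.015, 0, 0.02],
    [0, 0, -0.025, 0, 0.02],
    [0, 0, -0.03, 0, 0.02],
    [0, 0, -0.03, 0, 0.02],
    [0, 0, -0.03, 0, 0.02],
    [0, 0, -0.03, 0, 0.02],
    [0, 0, -0.025, 0, 0.02],
    [0, 0, -0.015, 0, 0.02],
    [0, 0, 0, 0, 0.02]
  ]
}}

```text
time_s: 54.1
tool_pos: [687.4, -71.1, 370.2]
tool_rot: [[-0.018, 1.0, 0.007], [1.0, 0.018, -0.001], [-0.001, 0.007, -1.0]]
contact_force: [0.1, -0.2, -0.9]
finger_gap: 29.9
```

Call:
{"method": "step_arm", "body": {
  "steps": [
    [0, 0, 0, 5, 0.02],
    [0, 0, 0, 6, 0.02],
    [0, 0, 0, 7, 0.02],
    [0, 0, 0, 7, 0.02],
    [0, 0, 0, 7, 0.02],
    [0, 0, 0, 7, 0.02],
    [0, 0, 0, 7, 0.02],
    [0, 0, 0, 7, 0.02],
    [0, 0, 0, 7, 0.02],
    [0, 0, 0, 7, 0.02],
    [0, 0, 0, 7, 0.02],
    [0, 0, 0, 7, 0.02]
  ]
}}

```text
time_s: 55.1
tool_pos: [686.5, -70.9, 362.7]
tool_rot: [[0.986, 0.168, -0.004], [0.168, -0.986, 0.001], [-0.004, -0.002, -1.0]]
contact_force: [0.3, 0.7, -2.5]
finger_gap: 29.6
```

Call:
{"method": "step_arm", "body": {
  "steps": [
    [0, 0, 0, 6, 0.02],
    [0, 0, 0, 4, 0.02],
    [0, 0, 0, 0, 0.02],
    [-0.013, 0.012, 0, 0, 0.02],
    [-0.025, 0.0231, 0, 0, 0.02],
    [-0.027, 0.0249, 0, 0, 0.02],
    [-0.027, 0.0249, 0, 0, 0.02],
    [-0.027, 0.0249, 0, 0, 0.02],
    [-0.027, 0.0249, 0, 0, 0.02],
    [-0.027, 0.0249, 0, 0, 0.02],
    [-0.027, 0.0249, 0, 0, 0.02],
    [-0.02, 0.0184, 0, 0, 0.02]
  ]
}}

```text
time_s: 56.1
tool_pos: [464.3, -275.4, 364.4]
tool_rot: [[1.0, 0.001, -0.002], [0.001, -1.0, 0.001], [-0.002, -0.001, -1.0]]
contact_force: [0.3, -0.3, -1.8]
finger_gap: 29.7
```

Call:
{"method": "step_arm", "body": {
  "steps": [
    [-0.012, 0.0111, 0, 0, 0.02],
    [0, 0, 0, 0, 0.02],
    [0, 0, 0, 0, 0.02],
    [0, 0, 0, 0, 0.02]
  ]
}}

```text
time_s: 56.43
tool_pos: [455.2, -284.5, 364.8]
tool_rot: [[1.0, 0.002, -0.001], [0.002, -1.0, 0.002], [-0.001, -0.002, -1.0]]
contact_force: [1.0, -0.2, -2.5]
finger_gap: 29.8
```

```bash
python3 o.py
```

```text
56.4333 [ 455.2 -284.5  364.8] F [ 1.  -0.2 -2.5] M [-0.06  0.15 -0.07] gap 29.8 yaw -89.9 j [-38.   4.  63.   0. 113.  52.]
```

Descend from 365 to about 198, then settle.

Call:
{"method": "step_arm", "body": {
  "steps": [
    [0, 0, 0.01, 0, 0.02],
    [0, 0, 0.016, 0, 0.02],
    [0, 0, 0.016, 0, 0.02],
    [0, 0, 0.016, 0, 0.02],
    [0, 0, 0.016, 0, 0.02],
    [0, 0, 0.016, 0, 0.02],
    [0, 0, 0.016, 0, 0.02],
    [0, 0, 0.016, 0, 0.02],
    [0, 0, 0.016, 0, 0.02],
    [0, 0, 0.016, 0, 0.02],
    [0, 0, 0.008, 0, 0.02],
    [0, 0, 0, 0, 0.02]
  ]
}}

```text
time_s: 57.43
tool_pos: [454.2, -283.3, 200.1]
tool_rot: [[1.0, 0.003, -0.005], [0.003, -1.0, 0.004], [-0.005, -0.004, -1.0]]
contact_force: [0.0, 0.8, -3.1]
finger_gap: 29.8
```

Call:
{"method": "step_arm", "body": {
  "steps": [
    [0, 0, 0, 0, 0.02],
    [0, 0, 0, 0, 0.02]
  ]
}}

```text
time_s: 57.6
tool_pos: [455.6, -285.1, 204.7]
tool_rot: [[1.0, 0.002, 0.001], [0.002, -1.0, -0.001], [0.001, 0.001, -1.0]]
contact_force: [0.0, -0.3, -2.4]
finger_gap: 29.7
```

```bash
python3 o.py
```

```text
57.6 [ 455.6 -285.1  204.7] F [ 0.  -0.3 -2.4] M [-0.04  0.14 -0.02] gap 29.7 yaw -89.9 j [-38.   4.  82.   0.  94.  52.]
```

Call:
{"method": "step_arm", "body": {
  "steps": [
    [0, 0, 0.003, 0, 0.02],
    [0, 0, 0.003, 0, 0.02],
    [0, 0, 0.002, 0, 0.02],
    [0, 0, 0.001, 0, 0.02],
    [0, 0, 0, 0, 0.02],
    [0, 0, 0, 0, 0.02]
  ]
}}

```text
time_s: 58.1
tool_pos: [454.8, -285.1, 194.7]
tool_rot: [[1.0, 0.001, -0.0], [0.001, -1.0, 0.0], [-0.0, -0.0, -1.0]]
contact_force: [0.2, 0.1, -2.1]
finger_gap: 29.6
```

Call:
{"method": "step_arm", "body": {
  "steps": [
    [0, 0, 0.001, 0, 0.02],
    [0, 0, 0.001, 0, 0.02],
    [0, 0, 0, 0, 0.02]
  ]
}}

```text
time_s: 58.35
tool_pos: [455.0, -285.2, 194.0]
tool_rot: [[1.0, 0.001, 0.001], [0.001, -1.0, -0.001], [0.001, 0.001, -1.0]]
contact_force: [-1.6, 0.8, 2.9]
finger_gap: 29.8
```

```bash
python3 o.py
```

```text
58.35 [ 455.  -285.2  194. ] F [-1.6  0.8  2.9] M [0.14 0.41 0.01] gap 29.8 yaw -90.0 j [-38.   4.  83.   0.  93.  52.]
```

Call:
{"method": "step_arm", "body": {
  "steps": [
    [0, 0, 0, 0, 0.033],
    [0, 0, 0, 0, 0.036],
    [0, 0, 0, 0, 0.044],
    [0, 0, 0, 0, 0.05],
    [0, 0, 0, 0, 0.05],
    [0, 0, -0.01, 0, 0.05],
    [0, 0, -0.02, 0, 0.05],
    [0, 0, -0.03, 0, 0.05],
    [0, 0, -0.03, 0, 0.05],
    [0, 0, -0.02, 0, 0.05],
    [0, 0, 0, 0, 0.05]
  ]
}}

```text
time_s: 59.27
tool_pos: [456.4, -286.2, 309.5]
tool_rot: [[1.0, 0.001, 0.009], [0.001, -1.0, -0.007], [0.009, 0.007, -1.0]]
contact_force: [0.7, -0.0, 0.9]
finger_gap: 49.9
```

Call:
{"method": "step_arm", "body": {
  "steps": [
    [0, -0.02, 0, 0, 0.05],
    [0, -0.03, 0, 0, 0.05],
    [0, -0.03, 0, 0, 0.05],
    [0, -0.03, 0, 0, 0.05],
    [0, -0.03, 0, 0, 0.05],
    [0, -0.03, 0, 0, 0.05],
    [0, -0.03, 0, 0, 0.05],
    [0, -0.03, 0, 0, 0.05],
    [0, 0, 0, 0, 0.05],
    [0, 0, 0, 0, 0.05],
    [0, 0, 0, 0, 0.05],
    [0, 0, 0, 0, 0.05]
  ]
}}

```text
time_s: 60.27
tool_pos: [454.6, -56.0, 302.2]
tool_rot: [[1.0, -0.001, -0.001], [-0.001, -1.0, -0.0], [-0.001, 0.0, -1.0]]
contact_force: [-0.3, 0.2, 0.5]
finger_gap: 50.0
```

```bash
python3 lid.py;  python3 - <<'E'
from h import *
p,d=grab('scene','fin')
cv2.imwrite('pics/finc.png',cv2.resize(p[90:350,120:500,::-1],None,fx=2.1,fy=2.1))
E
```

```text
jar 0 353 topz 107.6 tilt deg [ 0.5 -0.1] ctr [568.4 107.5]
jar 1 436 topz 107.6 tilt deg [0.1 0.1] ctr [579.1 205.6]
jar 2 508 topz 107.7 tilt deg [0.2 0.1] ctr [590.8 304.6]
60.3167 [454.7 -56.2 302.3] F [0.2 0.8 0.1] M [-0.06  0.17  0.08] gap 49.7 yaw -90.1 j [-14.  -7.  81.  -0. 106.  76.]
```

View pics/finc.png

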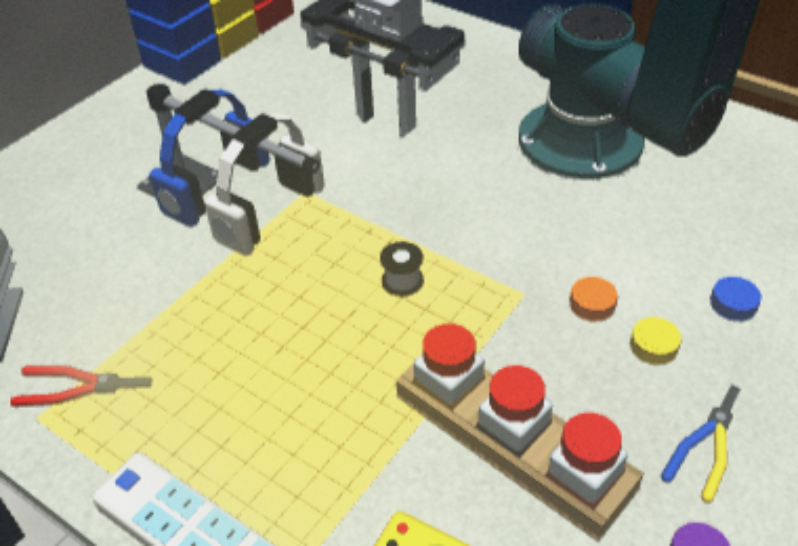

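The final picture shows all three jars with red lids at the same height (450,345; 517,390; 590,440). Both headphones hang on the bar (crowns at 200,105 and 255,130), and the reel and pliers are untouched. Handing in.

```bash
python3 -c "from plant import r; print(r.finish_job())"
```

```text
the job is handed in; nothing more can be done
None
```

The bench is packed up: all three jars have their red lids screwed fully home, and both pairs of headphones that were there (blue and white) hang over the rail. It took about 60 s, and I handed the job in.

- **Lids:** each lid was turned back anticlockwise until it dropped into the thread. It was then screwed clockwise to the rib stop, where the torque reached 0.6–0.9 N m. In the last check all three lid tops read 107.6–107.7 mm and level, against about 107 mm nominal plus a camera bias of roughly 0.7 mm.
- **Headphones:** the last picture shows both hanging by the crown, upright and apart, with the gripper clear of them. They are about 110 mm apart on the bar.
- **What went less smoothly:** on two of the lids the first grip missed the flats, so I re-gripped before screwing. On jar1 the grip also slipped while screwing, so I re-gripped it aligned and turned again; it met the stop at once.
- **Left alone:** the pliers, the solder reel and the look-alike lids were not touched. No check failed at the end.

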